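Close up a tiered battery pack

ROBOT

A 6-joint arm with a two-finger parallel gripper is mounted at the origin on the work surface. World frame = base frame: x ahead of the robot, y to its left, z up, the work surface at z = 0. Lengths are in m, angles in rad, forces in N, time in s.
With the tool pointing down it reaches from about 0.35 to 0.725 m from the base axis. Payload 4.3 kg.
Tool frame: the origin (TCP) lies midway between the tips of the shut fingers; the grasp point (between the pads) lies 19 mm behind it (grip_depth is the z of the grasp point in the tool frame, in m); z points along the fingers, y is the direction in which the jaws open and shut (so a half turn about z gives the same grasp; the last joint's range is limited). The gripper opens to 85 mm and grips with 20 to 120 N. Pads are 22 mm wide; open, the fingers measure 114 mm over their backs; the gripper's body (76 mm by 85 mm) begins 54 mm behind the grasp point. The pads swing forward as they close: fully open they stand 13 mm farther back than shut.
Start: joints at [1.169, 0.377, 0.081, 1.274, 0, 1.46], TCP at [0.165, 0.551, 0.192] pointing down, gripper open.
Joint ranges: [-2.72, 2.72], [-0.84, 1.66], [-1.02, 1.22], [-1.77, 2.12], [-1.37, 1.28], [-3.14, 3.14]. Speed limits (rad/s): [2.57, 2.57, 3.14, 3.14, 3.14, 3.14].

INTERFACE

Orientations are given as a unit quaternion [x, y, z, w].
In Python, from rig import state, read_camera, calibration, close_job, boxes_of, regions_of, grip_depth gives the robot as it stands.
- The arm moves only by the tool servo_tool, never from a script. Its argument "rows" is a list of rows, each an object of numbers: "tx", "ty", "tz": the shift along the tool's x, y, z in units of 30 mm (1.0 is 30 mm); "wx", "wy", "wz": the turn, a rotation vector about the tool's x, y, z in units of 6 degrees (1.0 is 6 degrees); "claw": the closure, from 0 (fully open) to 1 (shut). A call has 1 to 12 rows; each row is the pose to reach, as a shift and turn from the pose commanded when the call began, along the tool's axes at that moment; what a row does not reach only later rows make up. A row lasts 1/8 s, in which the tool goes at most 62.5 mm and 10.7 degrees, less where a joint would pass 70% of its speed; a pose out of reach is approached as far as the arm can. A call with a gripper value outside its range is refused whole. The fingers move at their own pace and stop on an object; the grip force is fixed at half the most. Time passes only in rows, so rows that repeat a pose let the fingers close. It gives the time, the measured TCP pose, the force and the opening at its end, in the units of the state.
- state(): the state, without advancing time (a new reading comes with each control period).
- read_camera(name): name is "scene" or "top" or "wrist"; returns the picture (480x640x3 uint8, red, green, blue); there is no depth.
- calibration(name): a dict with "mtx" (3x3 intrinsics, pixels), "xyz" and "rotation" of the camera in the world. Camera axes: x right, y up, looking along -z (the intrinsics and any distortion apply to the point x, -y, -z); pixel columns grow to the right and rows downward; lengths in m; the calibration is good to about 2 mm. The wrist camera is an equidistant fisheye: a pixel r from the principal point sees the ray r / f radians off the axis. A picture is of the moment at which its call begins: read the wrist's pose just before it. calibration takes no time and is no camera call; for the wrist camera it gives the pose at the moment of the call.
- close_job(): hands the job in, once; it reports no verdict.
Trained networks look in the newest picture that a camera, given by its name, has taken for a name from the list of things; names that differ only in an ending like _2 or _b are one class to them, and where a whole thing is asked for, a point or a joint stands for the part that bears it (a point fixed in the world has none). Each returns a list of dicts, best first, with "conf" (0 to 1); they miss things now and then, are a little off and sometimes report something else, mostly with a low value. They report only what shows in the picture. A call takes as long as a camera call. They do not tell look-alikes from the thing itself.
- boxes_of(thing, camera): "rect" ([left, top, width, height] in pixels, round what is visible of it).
- regions_of(thing, camera): "mask" (480x640 bool, what is visible of it) and "rect" ([left, top, width, height] in pixels, round what is visible of it).
The state is a dict: "clock": time; "qpos": joint angles; "qd": joint speeds; "tau": joint torques, N m; "position": TCP position; "ee_rot": TCP orientation; "wrist_force": force on the tool from outside, world axes, zero at the start; "wrist_torque": the same for the moment, N m; "finger_gap": finger opening in m.
Only numpy, scipy, OpenCV 4.12 (cv2) and the standard library are available. Lean on these libraries where they do the work, as an engineer would, in place of code of your own. Each camera call takes 0.05 s, during which the arm holds its last target.

TASK

Build up the battery pack on its end plate: lower the deep tray over the four tie rods until it sits flat on the plate, then set the ribbed cell module, rib up, flat in either bay of that tray, then lower the shallow tray over the same four rods until it rests flat on the deep one. Last, swing the keeper bar across the top of the stack as far as it goes. Set everything down rather than dropping it, and leave the other things on the bench where they are.

Things in the scene. Friction and masses are not known exactly. Their poses are not given: they have to be found in the camera images.
- deep_tray_mid (a point): Loose off-white tray, 0.45 kg, 52 mm high. Floor plate 140 (x) x 152 (y) x 6 mm, 14 mm holes at x +-58, y +-64. Box of 4 mm walls on it, 92 (x) x 148 (y) outside, split by a middle fin 10 mm thick along x, as high as the walls, into two bays 84 x 65 inside, centres y +-37.5. Carry it by the fin, pinched across y from above. Point: its centre, 26 mm above its underside; z up.
- shallow_tray_mid (a point): Loose tray just like the deep one (plate, holes, walls, bays, fin) but 30 mm high overall, the fin 24 mm above the floor; 0.35 kg. Point: its centre, 15 mm above its underside; z up. The two trays lie one on each side of the end plate, either way round.
- module_mid (a point): Loose light grey cell module, 0.3 kg: body 70 (x) x 44 (y) x 16 mm with an upright grip rib 50 (x) x 12 (y), 26 mm high, on its middle; 42 mm high overall. Point: its centre, 21 mm above its underside; z up. Lies left or right, beyond the trays; a black contactor block of like size without a rib lies on the other side.
- stand_seat (a point): Fixed aluminium end plate, 14 mm thick, on the bench; four upright steel tie rods 10 mm thick at x +-58, y +-64, rising 72 mm above it, the last 10 mm tapered. Point: on the plate's upper face amid the rods; z up. Trays fit as they are or turned half round, not a quarter. Seated underside: deep tray 0, shallow tray 52 mm above this point. The plate spans x -80 to +125, y +-85.
- keeper_pivot (a point): Pivot of the keeper bar, on a 22 mm post at x = +110 mm of stand_seat (the side away from the robot). The bar turns level about the vertical axis here; this point is halfway up the bar, 91 mm above stand_seat.
- keeper_knob (a point): Centre of the upright round black knob on the keeper bar: 18 mm diameter, 30 mm tall, 120 mm from the pivot, its foot on the bar's upper face 96 mm above stand_seat. The steel bar is 18 mm wide and 10 mm thick, its underside 86 mm above stand_seat, 4 mm clear of the seated shallow tray's rim; it ends 12 mm past the knob.
- keeper (a joint): Angle of the keeper bar (rad): 0 is closed against its stop, the bar pointing from the pivot along -x of stand_seat over the middle of the stack; grows anticlockwise seen from above, to 1.9 wide open (bar towards -y of stand_seat). Starts at 1.5 to 1.8, clear of the trays. Stays where left; about 1 N at the knob turns it.
Things that resemble listed ones, but are neither listed nor needed, are in the scene too. Leave any blue look-alike of the part that bears module_mid alone.

How it is judged:
On the way, in this order (a step that is already met when the one before it is completed fails the run):
1. the deep tray sits flat on the end plate with all four holes over the rods, let go (horizontal distance between deep_tray_mid and stand_seat below 0.006 m and z of deep_tray_mid in the frame of stand_seat between 0.022 and 0.03 m and angle between deep_tray_mid's own z axis and vertical below 0.04 rad and angle between the x axis of deep_tray_mid and the x axis of stand_seat, either way round below 0.07 rad and contact force between the fingers and deep_tray below 0.1 N), for 0.2 s.
2. the module lies flat, rib up, in a bay of the seated deep tray, let go (horizontal distance between deep_tray_mid and stand_seat below 0.006 m and z of deep_tray_mid in the frame of stand_seat between 0.022 and 0.03 m and angle between deep_tray_mid's own z axis and vertical below 0.04 rad and angle between the x axis of deep_tray_mid and the x axis of stand_seat, either way round below 0.07 rad and x of module_mid in the frame of deep_tray_mid between -0.02 and 0.02 m and y of module_mid in the frame of deep_tray_mid between -0.06 and 0.06 m and z of module_mid in the frame of deep_tray_mid between -0.003 and 0.006 m and angle between module_mid's own z axis and vertical below 0.08 rad and contact force between the fingers and module below 0.1 N), for 0.2 s.
3. the shallow tray rests flat on the deep tray with all four holes over the rods, let go (horizontal distance between each of deep_tray_mid, shallow_tray_mid and stand_seat below 0.006 m and z of deep_tray_mid in the frame of stand_seat between 0.022 and 0.03 m and angle between each of deep_tray_mid, shallow_tray_mid's own z axis and vertical below 0.04 rad and angle between the x axis of each of deep_tray_mid, shallow_tray_mid and the x axis of stand_seat, either way round below 0.07 rad and x of module_mid in the frame of deep_tray_mid between -0.02 and 0.02 m and y of module_mid in the frame of deep_tray_mid between -0.06 and 0.06 m and z of module_mid in the frame of deep_tray_mid between -0.003 and 0.006 m and angle between module_mid's own z axis and vertical below 0.08 rad and z of shallow_tray_mid in the frame of stand_seat between 0.063 and 0.071 m and contact force between the fingers and shallow_tray below 0.1 N), for 0.2 s.
4. the keeper bar is swung over the stack to its stop (horizontal distance between shallow_tray_mid and stand_seat below 0.006 m and z of shallow_tray_mid in the frame of stand_seat between 0.063 and 0.071 m and angle between shallow_tray_mid's own z axis and vertical below 0.04 rad and angle between the x axis of shallow_tray_mid and the x axis of stand_seat, either way round below 0.07 rad and value of joint keeper below 0.1 rad), for 0.2 s.
At the end, for the whole second after the job is handed in: Deep tray flat on the plate, shallow tray flat on it, all holes over the rods (centres within 6 mm, height within 4 mm, tilt under 0.04 rad, turn within 0.07 rad); module rib up and flat (0.08 rad) on the floor of a deep-tray bay; keeper within 0.10 rad of its stop; all at rest (all of step 4 and horizontal distance between deep_tray_mid and stand_seat below 0.006 m and z of deep_tray_mid in the frame of stand_seat between 0.022 and 0.03 m and angle between deep_tray_mid's own z axis and vertical below 0.04 rad and angle between the x axis of deep_tray_mid and the x axis of stand_seat, either way round below 0.07 rad and x of module_mid in the frame of deep_tray_mid between -0.02 and 0.02 m and y of module_mid in the frame of deep_tray_mid between -0.06 and 0.06 m and z of module_mid in the frame of deep_tray_mid between -0.003 and 0.006 m and angle between module_mid's own z axis and vertical below 0.08 rad and linear speed of each of deep_tray, shallow_tray, module below 0.02 m/s); the robot touches nothing.
It fails at once if another thing on the bench is pushed more than 40 mm from its place (distance of any of contactor, driver, socket, screwdriver, nut0, nut1, plug_cover, jar from where it was at the start of the episode above 0.04 m).
It fails at once if a tray or the module is dropped (falls freely at over 0.7 m/s) ((linear speed of deep_tray above 0.7 m/s and contact force between the arm and deep_tray below 0.02 N and contact force between the fingers and deep_tray below 0.1 N) or (linear speed of shallow_tray above 0.7 m/s and contact force between the arm and shallow_tray below 0.02 N and contact force between the fingers and shallow_tray below 0.1 N) or (linear speed of module above 0.7 m/s and contact force between the arm and module below 0.02 N and contact force between the fingers and module below 0.1 N)).
It also fails if it takes over 72 s, if anything falls off the work surface, if the arm or the gripper's body presses on something with over 40 N, if the wrist force passes 120 N, or if a joint passes its speed limit or range.

## Working session

There is one attempt and no reset: what is moved stays moved. The work goes in short steps, Python scripts to look and compute and a tool call to move; the robot and the scene stay as the last step left them, time stands still between calls to the robot, and variables do not carry over. Pictures are saved under pics/ and viewed, and the job is handed in when it is done.

Besides the shell and the picture viewer there is one more tool, called after "Call:" by a JSON object that holds its "method" and its "body", one argument or row to a line. servo_tool: Moves the arm, as the interface text tells. Its arguments: {"type":"object","properties":{"rows":{"type":"array","items":{"type":"object","properties":{"tx":{"type":"number"},"ty":{"type":"number"},"tz":{"type":"number"},"wx":{"type":"number"},"wy":{"type":"number"},"wz":{"type":"number"},"claw":{"type":"number"}}}}},"required":["rows"]}

```bash
ls; mkdir -p pics; python3 - <<'E'
from rig import *
import cv2,numpy as np
print(state())
for c in ["scene","top","wrist"]:
    im=read_camera(c); cv2.imwrite(f"pics/{c}0.png",im[:,:,::-1]); print(c,calibration(c))
E
```

```text
pics
{'clock': 0.0, 'qpos': array([ 1.16871066e+00,  3.78060152e-01,  7.96243184e-02,  1.27439580e+00,
       -2.09867952e-06,  1.46050156e+00]), 'qd': array([ 5.00625480e-04, -3.84218119e-05,  7.06665129e-04, -8.32032836e-04,
        5.81707558e-05,  2.72314029e-04]), 'tau': array([-1.00723824e-03, -4.63600802e+01,  2.69876665e+01,  2.06598878e-02,
       -7.83823361e-05, -1.24589778e-06]), 'position': array([0.16511173, 0.55001692, 0.19116201]), 'ee_rot': array([ 1.45378350e-01,  9.89375611e-01, -9.84705957e-04, -2.56855302e-04]), 'wrist_force': array([ 0.24949144, -0.11205705, -0.29707886]), 'wrist_torque': array([-0.00496838, -0.01318583, -0.05112074]), 'finger_gap': 0.08551431413460454}
scene {'mtx': array([[463.84933783,   0.        , 320.51903629],
       [  0.        , 463.84933783, 240.97730954],
       [  0.        ,   0.        ,   1.        ]]), 'xyz': array([1.01708782, 0.47198092, 0.53649289]), 'rotation': array([0.18985884, 0.44012322, 0.81013795, 0.33752284])}
top {'mtx': array([[543.98783809,   0.        , 328.84851664],
       [  0.        , 543.98783809, 234.21064388],
       [  0.        ,   0.        ,   1.        ]]), 'xyz': array([ 0.44269536, -0.01539589,  0.99773008]), 'rotation': array([ 0.04800687, -0.02046299, -0.69735975,  0.71481885])}
wrist {'mtx': array([[371.64829954,   0.        , 320.08858704],
       [  0.        , 371.64829954, 237.42979392],
       [  0.        ,   0.        ,   1.        ]]), 'xyz': array([0.09198139, 0.57236859, 0.37397327]), 'rotation': array([-0.12179736, -0.08987868,  0.59029314,  0.79286899])}
```

View pics/top0.png

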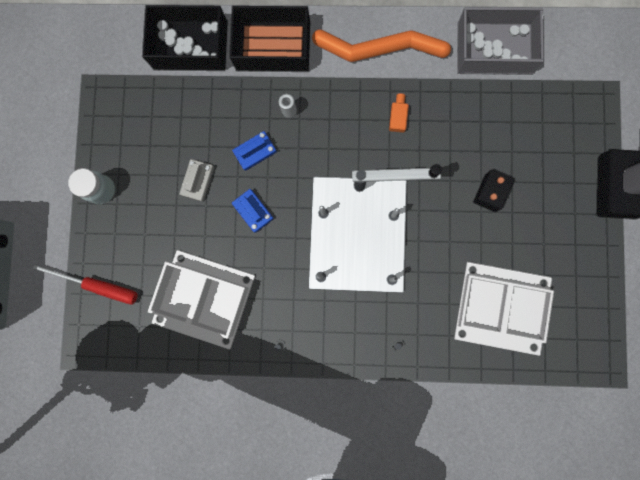

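View pics/scene0.png

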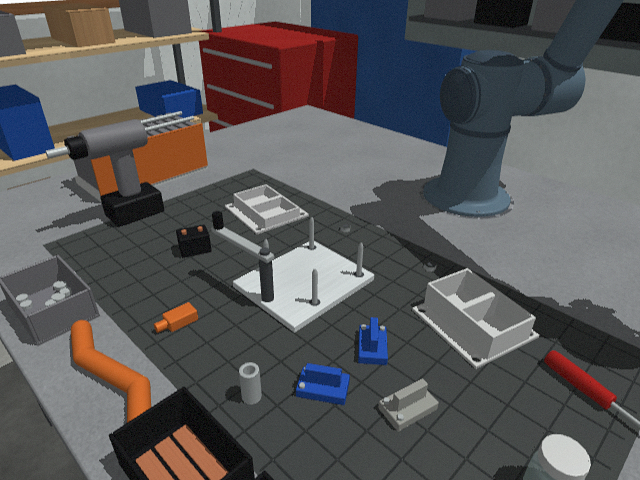

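View pics/wrist0.png

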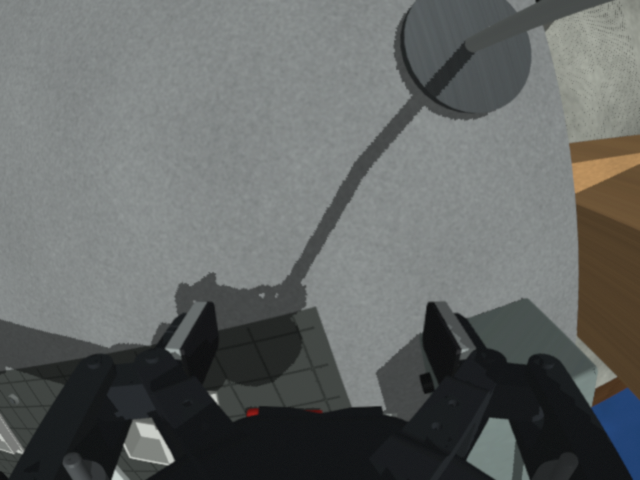

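The top view shows the deep tray at (200,298), the shallow tray at (505,308), the end plate at (358,235), the keeper knob at (436,170) and the contactor at (494,190). Module candidates are the grey one at (197,180) and blue look-alikes at (254,150) and (251,210). The light grey one fits the description. Next I'll enlarge crops to confirm it and pick keypoints.

```bash
python3 - <<'E'
import cv2
t=cv2.imread("pics/top0.png"); s=cv2.imread("pics/scene0.png")
def crop(im,x,y,w,h,k,n):
    c=cv2.resize(im[y:y+h,x:x+w],None,fx=k,fy=k,interpolation=cv2.INTER_CUBIC)
    for i in range(0,w,10): cv2.putText(c,str(x+i) if i%20==0 else "",(i*k,8),0,0.32,(0,255,255),1); cv2.line(c,(i*k,10),(i*k,14),(0,255,255),1)
    for j in range(0,h,10): cv2.putText(c,str(y+j) if j%20==0 else "",(0,j*k+3),0,0.32,(0,255,255),1); cv2.line(c,(22,j*k),(26,j*k),(0,255,255),1)
    cv2.imwrite(f"pics/{n}.png",c)
crop(t,140,240,130,115,6,"t_deep")
crop(t,445,255,120,110,6,"t_shal")
crop(t,300,160,150,140,5,"t_stand"[:7])
crop(t,170,120,120,100,6,"t_mod")
crop(s,200,170,200,160,4,"s_stand")
E
```

```text
(no output)
```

View pics/t_deep.png

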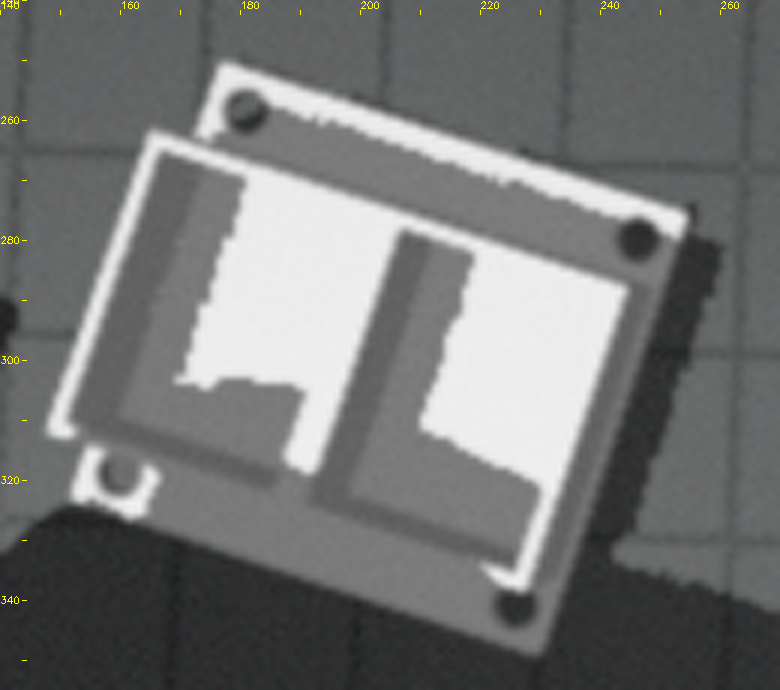

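View pics/t_shal.png

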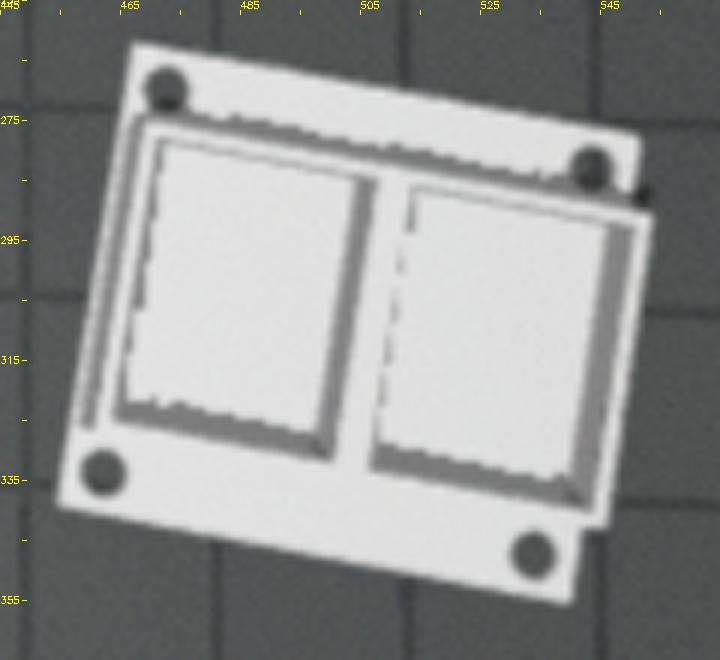

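View pics/t_stand.png

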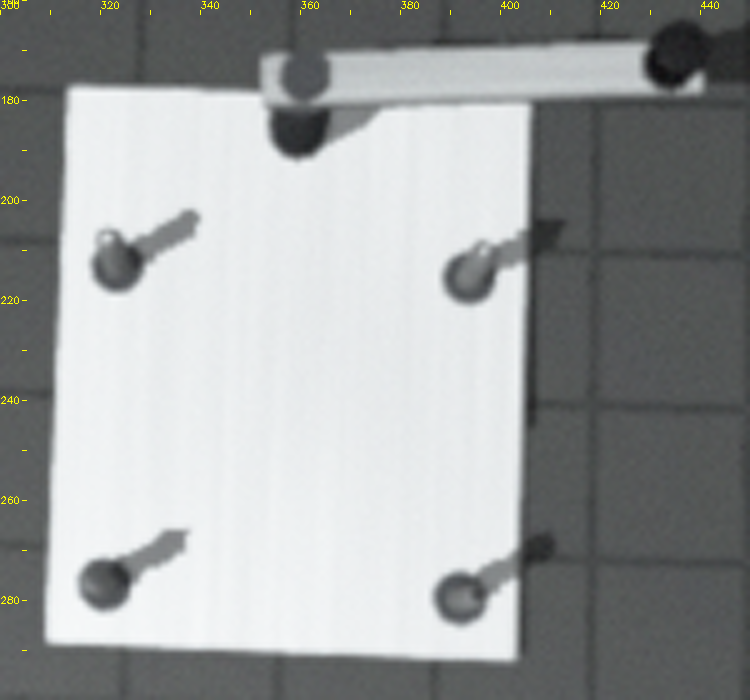

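View pics/t_mod.png

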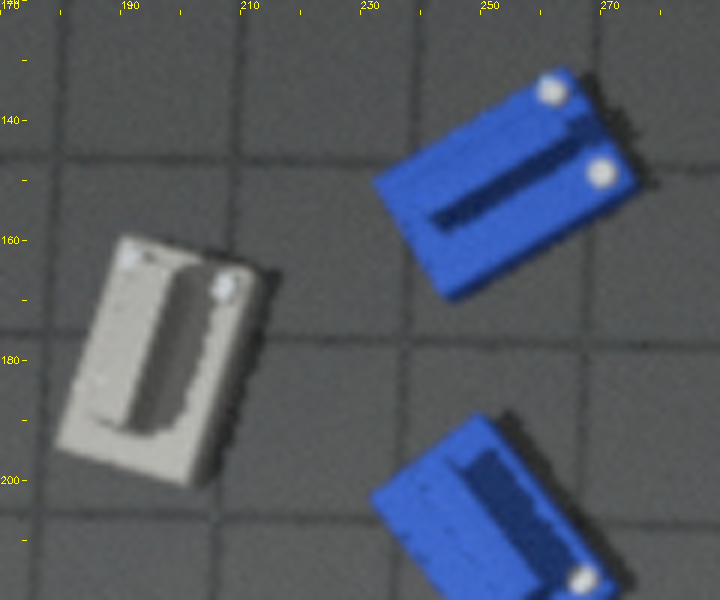

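View pics/s_stand.png

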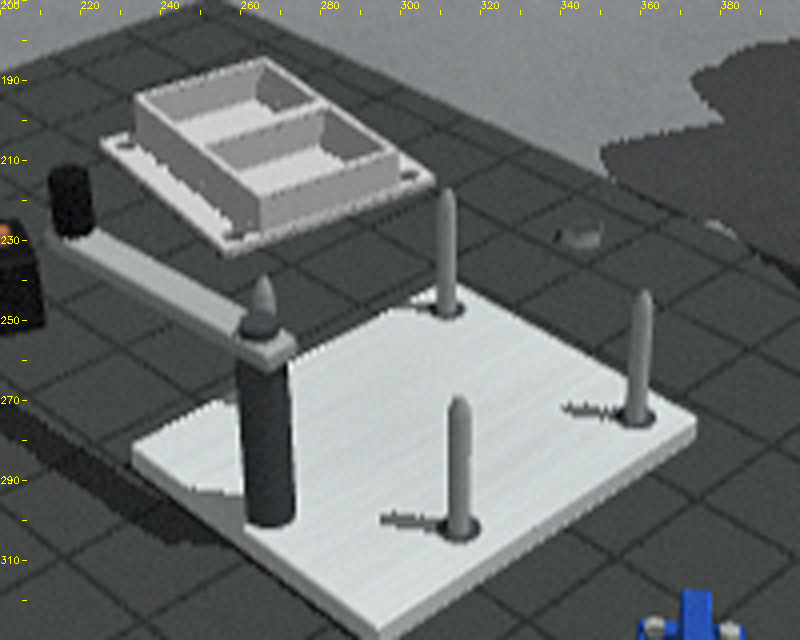

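The grey module at (197,180) is light grey with a rib. The two at (254,150) and (251,210) are the blue look-alikes. I'll fit the poses from keypoints now.

```bash
cat > h.py <<'E'
import numpy as np
from scipy.spatial.transform import Rotation as R
from scipy.optimize import least_squares
from rig import *
def proj(c,P):
    P=np.atleast_2d(P); p=(R.from_quat(c["rotation"]).inv().apply(P-c["xyz"]))*[1,-1,-1]
    m=c["mtx"]; return np.c_[m[0,0]*p[:,0]/p[:,2]+m[0,2], m[1,1]*p[:,1]/p[:,2]+m[1,2]]
def fit(obs,g,free_z=False):
    # obs: list of (cal, local xyz mm, pix)
    def res(v):
        Rz=R.from_euler('z',v[2]); r=[]
        for c,l,p in obs:
            w=Rz.apply(np.array(l)/1000)+[v[0],v[1],0]
            r.append(proj(c,w)[0]-p)
        return np.array(r).ravel()
    s=least_squares(res,g,loss='soft_l1'); return s.x,res(s.x).reshape(-1,2)
E
python3 - <<'E'
from h import *
T=calibration("top");S=calibration("scene")
def px(x0,y0,k,p): return np.array([x0+(p[0]+.5)/k-.5,y0+(p[1]+.5)/k-.5])
def run(name,L,g):
    v,r=fit(L,g); print(name,np.round(v,4),"yawdeg",round(np.degrees(v[2]),2)); print(np.round(r,1).tolist())
d=[((70,76,6),(222,60)),((70,-76,6),(690,213)),((-70,-76,6),(540,658)),((58,64,6),(244,110)),((58,-64,6),(636,240)),((-58,64,6),(119,474)),((-58,-64,6),(515,606)),((46,74,52),(152,130)),((46,-74,52),(628,287)),((-46,74,52),(48,435)),((-46,-74,52),(522,592))]
run("deep",[(T,l,px(140,240,6,p)) for l,p in d],[.3,.25,-.3])
d=[((70,76,6),(132,42)),((70,-76,6),(642,137)),((-70,76,6),(57,507)),((-70,-76,6),(574,604)),((58,64,6),(166,90)),((58,-64,6),(590,169)),((-58,64,6),(103,473)),((-58,-64,6),(533,555)),((46,-74,30),(653,213)),((-46,-74,30),(607,527))]
run("shal",[(T,l,px(445,255,6,p)) for l,p in d],[.3,-.25,-.2])
d=[((125,85,14),(68,87)),((-80,85,14),(46,643)),((-80,-85,14),(518,661)),((125,-85,14),(531,103))]
A=[(T,l,px(300,160,5,p)) for l,p in d]
run("standT",A,[.4,0,0])
d=[((125,85,14),(380,628)),((125,-85,14),(133,448)),((-80,85,14),(696,420)),((-80,-85,14),(460,283)),((58,64,86),(459,397)),((-58,64,86),(643,290)),((-58,-64,86),(447,188)),((58,64,14),(460,528)),((-58,64,14),(633,417)),((-58,-64,14),(445,308))]
B=[(S,l,px(200,170,4,p)) for l,p in d]
run("standS",B,[.4,0,0]); run("standTS",A+B,[.4,0,0])
d=[((35,22,16),(122,236)),((35,-22,16),(262,270)),((-35,-22,16),(192,487)),((-35,22,16),(57,448))]
run("mod",[(T,l,px(170,120,6,p)) for l,p in d],[.5,.25,-.3])
v,_=fit(A,[.4,0,0])
for l in [(x,y,z) for x in(58,-58) for y in (64,-64) for z in (14,86)]:
    w=R.from_euler('z',v[2]).apply(np.array(l)/1e3)+[v[0],v[1],0]; q=proj(T,w)[0]; print(l,np.round((q+.5-[300,160])*5-.5))
# knob from T & S
kp=[(T,px(300,160,5,(684,45)),140),(S,px(200,170,4,(70,170)),140)]
def f(v): return np.r_[[proj(T,[v[0],v[1],.140])[0]-kp[0][1]],[proj(S,[v[0],v[1],.140])[0]-kp[1][1]]].ravel()
s=least_squares(f,[.5,-.2]); print("knob",s.x,s.fun)
E
```

```text
deep [ 0.4145  0.252  -0.2859] yawdeg -16.38
[[0.0, 0.3], [-0.5, 0.1], [-0.1, -0.2], [0.3, 0.2], [0.2, -0.1], [0.2, -0.1], [-0.1, 0.0], [-0.0, 0.2], [-0.2, -0.0], [-0.2, -0.5], [0.4, 0.1]]
shal [ 0.4133 -0.2901 -0.1568] yawdeg -8.98
[[0.1, 0.2], [-0.3, -0.3], [0.1, -0.1], [-0.6, -0.1], [0.0, -0.1], [0.6, -0.3], [0.2, 0.1], [0.5, 0.0], [-0.3, 0.1], [-0.3, 0.4]]
standT [ 0.5175 -0.0277 -0.0111] yawdeg -0.64
[[-0.0, -0.3], [-0.2, 0.5], [0.0, 0.5], [0.2, -0.7]]
standS [ 0.5211 -0.0271 -0.0091] yawdeg -0.52
[[-0.6, 0.6], [-1.4, -0.7], [1.2, -0.6], [-2.8, -1.2], [0.3, -0.3], [0.5, -0.2], [-0.1, -0.2], [-0.1, 0.6], [0.8, 0.2], [0.4, 0.5]]
standTS [ 0.5196 -0.0276 -0.0114] yawdeg -0.65
[[0.0, -1.4], [-0.2, -0.7], [0.0, -0.7], [0.2, -1.9], [-0.3, -0.1], [-0.9, -1.3], [1.5, -1.0], [-2.3, -1.6], [0.6, -0.9], [0.8, -0.6], [0.3, -0.6], [0.2, 0.0], [1.1, -0.2], [0.8, 0.1]]
mod [ 0.6336  0.2728 -0.2506] yawdeg -14.36
[[0.4, -0.4], [-0.5, 0.2], [0.1, -0.0], [0.0, 0.2]]
(58, 64, 14) [118. 268.]
(58, 64, 86) [108. 239.]
(58, -64, 14) [470. 279.]
(58, -64, 86) [487. 251.]
(-58, 64, 14) [105. 586.]
(-58, 64, 86) [ 94. 582.]
(-58, -64, 14) [461. 599.]
(-58, -64, 86) [478. 596.]
knob [ 0.63475347 -0.14934062] [-0.00736307 -0.14620185  0.10413032 -0.20619643]
```

```bash
cat >> h.py <<'E'
def go(x,y,z,yawdeg,base=None):
    """units to move from measured pose (or base=(pos,yaw y-axis deg)) so tool y axis points at yawdeg (mod 180)"""
    s=state(); 
    Rt=R.from_quat(s["ee_rot"]); yt=Rt.apply([0,1,0]); cur=np.degrees(np.arctan2(yt[1],yt[0]))
    d=(yawdeg-cur+90)%180-90
    rv=(Rt.inv()*R.from_euler('z',d,degrees=True)*Rt).as_rotvec(degrees=True)
    # tilt
    zt=Rt.apply([0,0,1]); 
    t=Rt.inv().apply(np.array([x,y,z])-s["position"])
    print("units t",np.round(t/.03,3),"w",np.round(rv/6,3),"| cur yaw %.2f"%cur,"tilt",np.round(zt[:2],4),"pos",np.round(s["position"],4),"t=%.2f"%s["clock"],"gap %.4f"%s["finger_gap"],"F",np.round(s["wrist_force"],1))
E
python3 -c "
from h import *
go(.4145,.252,.12,73.62)"
```

```text
units t [-10.819  -7.124   2.388] w [ 0.    -0.    -0.056] | cur yaw 73.28 tilt [-0.0006 -0.0015] pos [0.1652 0.5502 0.1914] t=0.15 gap 0.0854 F [-0.3 -0.2  0.8]
```

Call:
{"method": "servo_tool", "body": {
  "rows": [
    {"tx": -0.8,"ty": -0.5,"tz": 0,"claw": 0},
    {"tx": -2.3,"ty": -1.5,"tz": 0,"claw": 0},
    {"tx": -3.9,"ty": -2.6,"tz": 0.4,"claw": 0},
    {"tx": -5.5,"ty": -3.6,"tz": 0.8,"claw": 0},
    {"tx": -7.1,"ty": -4.7,"tz": 1.2,"claw": 0},
    {"tx": -8.7,"ty": -5.7,"tz": 1.6,"claw": 0},
    {"tx": -9.9,"ty": -6.5,"tz": 2.0,"claw": 0},
    {"tx": -10.6,"ty": -7.0,"tz": 2.3,"claw": 0},
    {"tx": -10.82,"ty": -7.12,"tz": 2.4,"wz": -0.06,"claw": 0},
    {"tx": -10.82,"ty": -7.12,"tz": 2.4,"wz": -0.06,"claw": 0}
  ]
}}

```text
$.rows[0]: bad value
```

```bash
python3 - <<'E'
from h import *; import cv2
go(.4145,.252,.022,73.62)
cv2.imwrite("pics/w1.png",read_camera("wrist")[:,:,::-1])
cv2.imwrite("pics/t1.png",read_camera("top")[:,:,::-1])
E
```

```text
units t [-10.82   -7.119   5.655] w [ 0.    -0.    -0.056] | cur yaw 73.28 tilt [-0.0006 -0.0015] pos [0.1652 0.5502 0.1914] t=0.15 gap 0.0854 F [-0.3 -0.2  0.8]
```

View pics/w1.png

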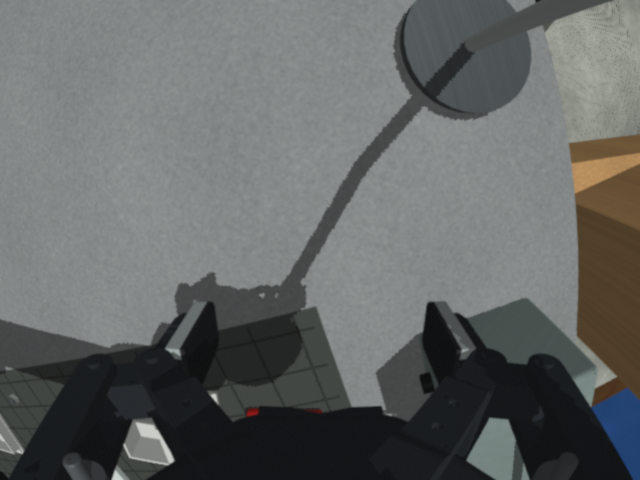

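The call was refused, probably because every field is needed. I'll retry with complete rows.

Call:
{"method": "servo_tool", "body": {
  "rows": [
    {"tx": -0.8,"ty": -0.5,"tz": 0,"wx": 0,"wy": 0,"wz": 0,"claw": 0},
    {"tx": -2.3,"ty": -1.5,"tz": 0,"wx": 0,"wy": 0,"wz": 0,"claw": 0},
    {"tx": -3.9,"ty": -2.6,"tz": 0.4,"wx": 0,"wy": 0,"wz": 0,"claw": 0},
    {"tx": -5.5,"ty": -3.6,"tz": 0.8,"wx": 0,"wy": 0,"wz": 0,"claw": 0},
    {"tx": -7.1,"ty": -4.7,"tz": 1.2,"wx": 0,"wy": 0,"wz": 0,"claw": 0},
    {"tx": -8.7,"ty": -5.7,"tz": 1.6,"wx": 0,"wy": 0,"wz": 0,"claw": 0},
    {"tx": -9.9,"ty": -6.5,"tz": 2.0,"wx": 0,"wy": 0,"wz": 0,"claw": 0},
    {"tx": -10.6,"ty": -7.0,"tz": 2.3,"wx": 0,"wy": 0,"wz": 0,"claw": 0},
    {"tx": -10.8,"ty": -7.1,"tz": 2.4,"wx": 0,"wy": 0,"wz": -0.06,"claw": 0},
    {"tx": -10.8,"ty": -7.1,"tz": 2.4,"wx": 0,"wy": 0,"wz": -0.06,"claw": 0}
  ]
}}

```text
clock: 1.5
position: [0.4142, 0.2537, 0.12]
ee_rot: [0.142, 0.99, 0.0, -0.0]
wrist_force: [0.7, 0.3, 0.4]
finger_gap: 0.0855
```

```bash
python3 - <<'E'
from h import *; import cv2
go(.4145,.252,.022,73.62)
cv2.imwrite("pics/w1b.png",read_camera("wrist")[:,:,::-1])
E
```

```text
units t [-0.027 -0.053  3.268] w [-0.    -0.     0.001] | cur yaw 73.63 tilt [-0.0006  0.0004] pos [0.4142 0.2537 0.12  ] t=1.50 gap 0.0855 F [0.7 0.3 0.4]
```

View pics/w1b.png

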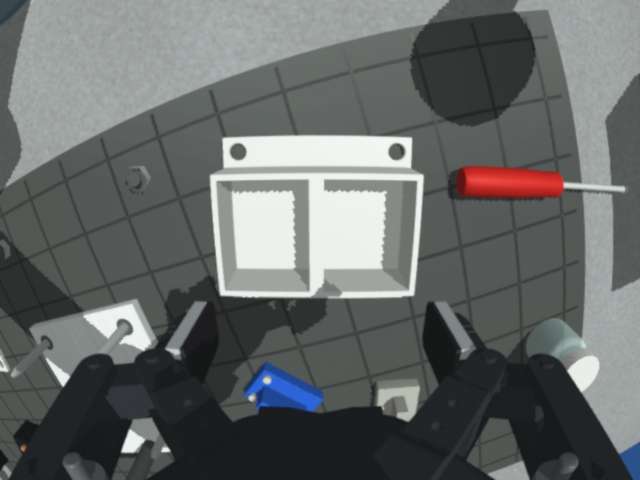

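The wrist view shows the deep tray centred between the fingers, with the fin at x≈316 and the wall corners at (212,176), (424,176), (219,297) and (414,296). I'll check it with a fisheye fit.

```bash
cat >> h.py <<'E'
def projw(c,P):
    P=np.atleast_2d(P); p=(R.from_quat(c["rotation"]).inv().apply(P-c["xyz"]))*[1,-1,-1]
    m=c["mtx"]; rr=np.hypot(p[:,0],p[:,1]); th=np.arctan2(rr,p[:,2]); k=th/np.maximum(rr,1e-9)
    return np.c_[m[0,0]*p[:,0]*k+m[0,2], m[1,1]*p[:,1]*k+m[1,2]]
def fitw(c,L,g,z0=0):
    def res(v): return (projw(c,R.from_euler('z',v[2]).apply(np.array([l for l,_ in L])/1e3)+[v[0],v[1],z0])-np.array([p for _,p in L])).ravel()
    s=least_squares(res,g,loss='soft_l1'); return s.x,s.fun.reshape(-1,2)
E
python3 - <<'E'
from h import *
c=calibration("wrist")
# image up= world -x
L=[((-46,-74,52),(212,175)),((-46,74,52),(423,175)),((46,-74,52),(219,298)),((46,74,52),(414,297)),((-58,-64,6),(238,151)),((-58,64,6),(397,151)),((-70,-76,6),(222,137)),((-70,76,6),(412,137))]
v,r=fitw(c,L,[.41,.25,-.28]); print(v,np.degrees(v[2])); print(np.round(r,1).tolist())
E
```

```text
[ 0.41569331  0.25134315 -0.28608138] -16.39125568014914
[[-1.2, -0.5], [0.3, -0.3], [1.7, -3.4], [-0.6, -2.0], [-0.1, 0.8], [-0.2, 0.9], [1.2, 0.7], [-0.3, 0.8]]
```

Call:
{"method": "servo_tool", "body": {
  "rows": [
    {"tx": -0.02,"ty": -0.03,"tz": 0.4,"wx": 0,"wy": 0,"wz": 0,"claw": 0},
    {"tx": -0.02,"ty": -0.05,"tz": 1.2,"wx": 0,"wy": 0,"wz": 0,"claw": 0},
    {"tx": -0.02,"ty": -0.05,"tz": 2.0,"wx": 0,"wy": 0,"wz": 0,"claw": 0},
    {"tx": -0.02,"ty": -0.05,"tz": 2.8,"wx": 0,"wy": 0,"wz": 0,"claw": 0},
    {"tx": -0.02,"ty": -0.05,"tz": 3.2,"wx": 0,"wy": 0,"wz": 0,"claw": 0},
    {"tx": -0.02,"ty": -0.05,"tz": 3.3,"wx": 0,"wy": 0,"wz": 0,"claw": 0.4},
    {"tx": -0.02,"ty": -0.05,"tz": 3.3,"wx": 0,"wy": 0,"wz": 0,"claw": 1},
    {"tx": -0.02,"ty": -0.05,"tz": 3.3,"wx": 0,"wy": 0,"wz": 0,"claw": 1},
    {"tx": -0.02,"ty": -0.05,"tz": 3.3,"wx": 0,"wy": 0,"wz": 0,"claw": 1},
    {"tx": -0.02,"ty": -0.05,"tz": 3.3,"wx": 0,"wy": 0,"wz": 0,"claw": 1},
    {"tx": -0.02,"ty": -0.05,"tz": 3.3,"wx": 0,"wy": 0,"wz": 0,"claw": 1}
  ]
}}

```text
clock: 2.92
position: [0.4147, 0.252, 0.0212]
ee_rot: [0.142, 0.99, 0.0, 0.0]
wrist_force: [0.5, -0.1, -0.4]
finger_gap: -0.0
```

```bash
python3 - <<'E'
from h import *
go(.4145,.252,.14,73.62)
E
```

```text
units t [ 0.007  0.    -3.959] w [ 0.    -0.     0.003] | cur yaw 73.64 tilt [0.0003 0.0002] pos [0.4147 0.252  0.0212] t=2.92 gap -0.0000 F [ 0.5 -0.1 -0.4]
```

The gap reads zero, so the grip may have missed. I'll look.

```bash
python3 - <<'E'
from h import *; import cv2
w=read_camera("wrist");t=read_camera("top");s=read_camera("scene")
cv2.imwrite("pics/w2.png",w[:,:,::-1]); cv2.imwrite("pics/t2.png",cv2.resize(t[220:380,80:320,::-1],None,fx=3,fy=3)); cv2.imwrite("pics/s2.png",cv2.resize(s[200:400,380:640,::-1],None,fx=3,fy=3))
E
```

```text
(no output)
```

View pics/w2.png

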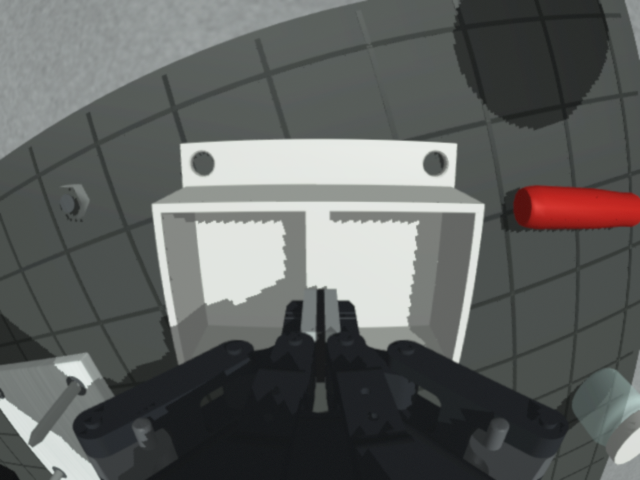

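View pics/s2.png

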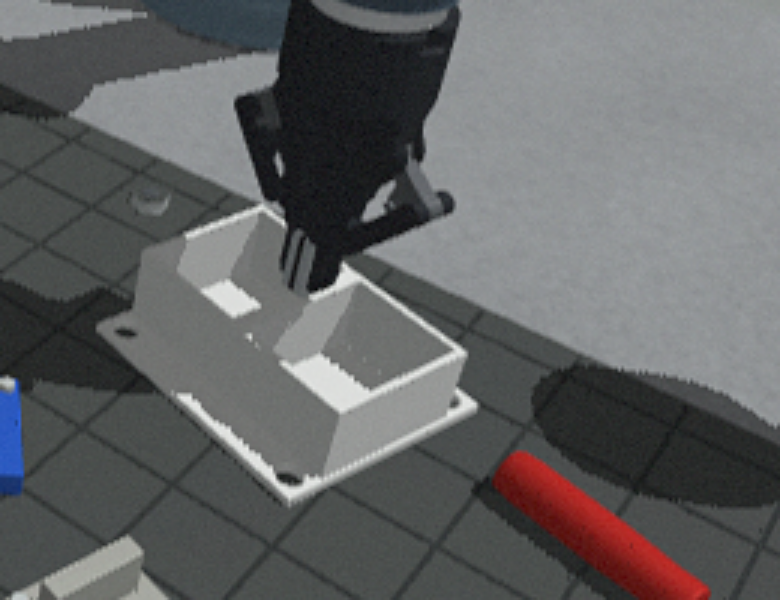

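```bash
python3 - <<'E'
from h import *
S=calibration("scene");W=calibration("wrist");T=calibration("top")
p=state()["position"]
for n,c,f in (("S",S,proj),("W",W,projw),("T",T,proj)):
    q=f(c,[p,p+[0,0,.019],p+[0,0,.031]]); print(n,np.round(q,1).tolist(), np.round((q[:]-[380,200])*3).tolist() if n=="S" else np.round((q-[80,220])*3).tolist())
L=[((-46,-74,52),(152,204)),((-46,74,52),(485,204)),((-58,-64,6),(203,163)),((-58,64,6),(435,163)),((-70,-76,6),(182,143)),((-70,76,6),(457,143))]
v,r=fitw(W,L,[.41,.25,-.28]); print(v,np.degrees(v[2])); print(np.round(r,1).tolist())
E
```

```text
S [[476.4, 313.2], [478.6, 304.4], [480.0, 298.8]] [[289.0, 340.0], [296.0, 313.0], [300.0, 296.0]]
W [[320.1, 272.0], [320.1, 287.1], [320.1, 298.2]] [[720.0, 156.0], [720.0, 201.0], [720.0, 235.0]]
T [[200.6, 299.1], [197.6, 299.3], [195.7, 299.4]] [[362.0, 237.0], [353.0, 238.0], [347.0, 238.0]]
[ 0.41546117  0.25102205 -0.28558316] -16.362709847302362
[[1.1, -0.9], [-0.3, -0.7], [-0.6, 0.6], [0.7, 0.7], [-0.8, 0.2], [-0.0, 0.2]]
```

View pics/t2.png

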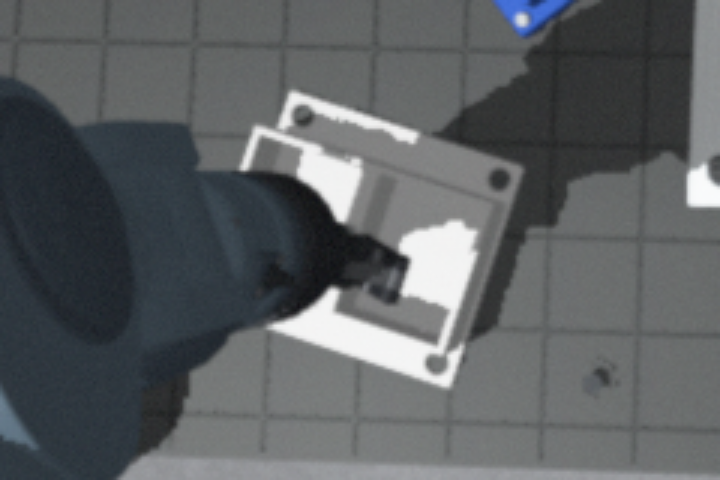

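```bash
python3 - <<'E'
from h import *; import cv2
t=read_camera("top");w=read_camera("wrist")
T=calibration("top");p=state()["position"]
im=cv2.resize(t[240:350,110:270,::-1],None,fx=5,fy=5,interpolation=cv2.INTER_CUBIC)
for d in (0,.03,.06,.1,.15,.2):
    q=(proj(T,p+[0,0,d])[0]-[110,240])*5; cv2.circle(im,tuple(int(a) for a in q),4,(0,0,255),-1)
for y in (.005,-.005):
  for x in (-.042,.042):
    w0=R.from_euler('z',-.286).apply([x,y,.052])+[.4145,.252,0]; q=(proj(T,w0)[0]-[110,240])*5; cv2.circle(im,tuple(int(a) for a in q),4,(0,255,0),-1)
cv2.imwrite("pics/t3.png",im)
im=cv2.resize(w[180:360,220:420,::-1],None,fx=3.8,fy=3.3,interpolation=cv2.INTER_CUBIC)
cv2.imwrite("pics/w3.png",im)
print(state()["finger_gap"],state()["qpos"])
E
```

```text
0.0004739669423695161 [ 4.15127207e-01  3.26701780e-01 -4.65936245e-01  7.78209728e-01
  7.14392472e-05  7.00634219e-01]
```

View pics/t3.png

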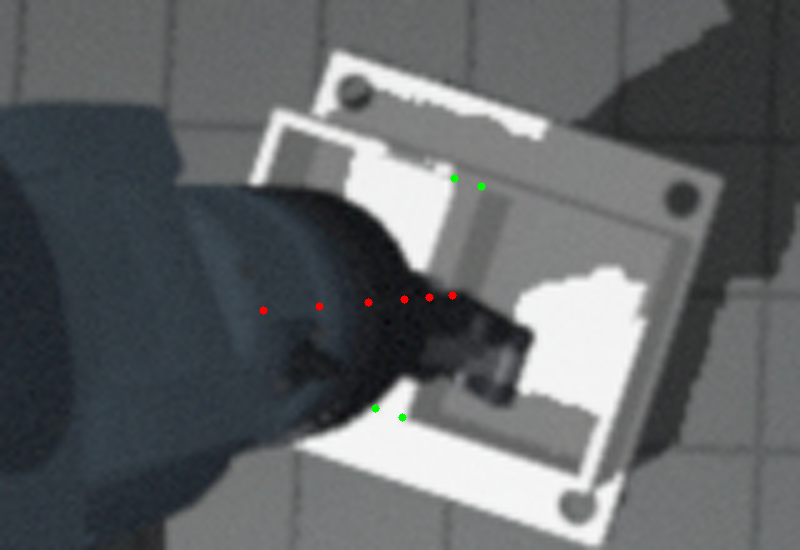

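View pics/w3.png

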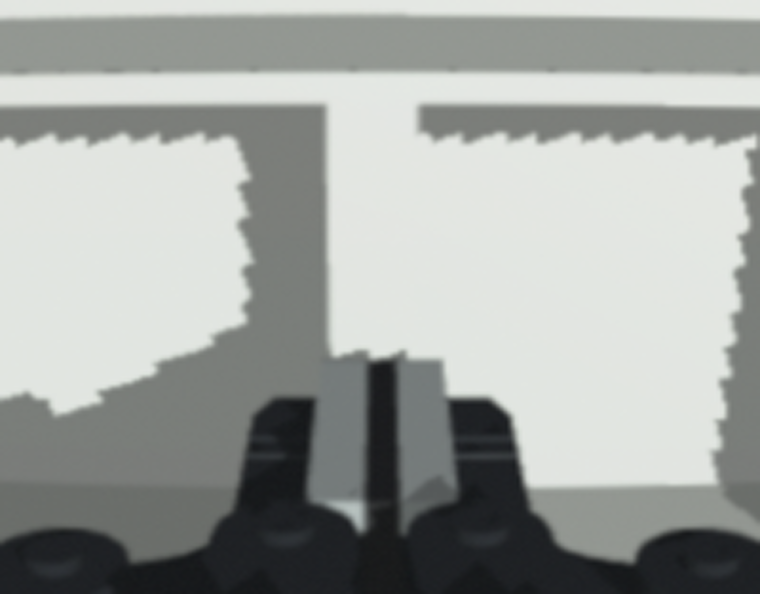

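```bash
python3 - <<'E'
from h import *
W=calibration("wrist");s=state();Rt=R.from_quat(s["ee_rot"]);p=s["position"]
def q(l): return np.round(projw(W,p+Rt.apply(np.array(l)/1e3))[0],0)
for z in (0,-13,-20,-30):
  print(z,[ (x,y,q([x,y,z]).tolist()) for x in (11,-11) for y in (0,7,43,57)])
print("cam in tool",Rt.inv().apply(W["xyz"]-p), R.from_matrix((Rt.inv()*R.from_quat(W["rotation"])).as_matrix()).apply([0,0,-1]))
E
```

```text
0 [(11, 0, [320.0, 252.0]), (11, 7, [333.0, 252.0]), (11, 43, [401.0, 252.0]), (11, 57, [426.0, 252.0]), (-11, 0, [320.0, 290.0]), (-11, 7, [333.0, 290.0]), (-11, 43, [398.0, 290.0]), (-11, 57, [422.0, 289.0])]
-13 [(11, 0, [320.0, 261.0]), (11, 7, [334.0, 261.0]), (11, 43, [406.0, 261.0]), (11, 57, [433.0, 261.0]), (-11, 0, [320.0, 301.0]), (-11, 7, [334.0, 301.0]), (-11, 43, [403.0, 300.0]), (-11, 57, [428.0, 300.0])]
-20 [(11, 0, [320.0, 267.0]), (11, 7, [335.0, 267.0]), (11, 43, [410.0, 266.0]), (11, 57, [437.0, 266.0]), (-11, 0, [320.0, 308.0]), (-11, 7, [334.0, 308.0]), (-11, 43, [406.0, 307.0]), (-11, 57, [432.0, 306.0])]
-30 [(11, 0, [320.0, 275.0]), (11, 7, [336.0, 275.0]), (11, 43, [414.0, 274.0]), (11, 57, [443.0, 274.0]), (-11, 0, [320.0, 318.0]), (-11, 7, [335.0, 318.0]), (-11, 43, [410.0, 316.0]), (-11, 57, [437.0, 315.0])]
cam in tool [ 7.64931137e-02 -7.73195337e-05 -1.82591613e-01] [-2.99456709e-01  5.20384172e-04  9.54109747e-01]
```

```bash
python3 - <<'E'
import rig
print(rig.grip_depth); print([n for n in dir(rig) if n[0]!='_'])
E
```

```text
-0.0187
['IKError', 'boxes_of', 'calibration', 'close_job', 'grip_depth', 'read_camera', 'regions_of', 'state']
```

The fingers look shut just above the fin. I'll raise the tool and measure where the fingertips really are.

Call:
{"method": "servo_tool", "body": {
  "rows": [
    {"tx": 0,"ty": 0,"tz": -0.5,"wx": 0,"wy": 0,"wz": 0,"claw": 1},
    {"tx": 0,"ty": 0,"tz": -1.5,"wx": 0,"wy": 0,"wz": 0,"claw": 1},
    {"tx": 0,"ty": 0,"tz": -2.5,"wx": 0,"wy": 0,"wz": 0,"claw": 1},
    {"tx": 0,"ty": 0,"tz": -3,"wx": 0,"wy": 0,"wz": 0,"claw": 1}
  ]
}}

```text
clock: 3.68
position: [0.4155, 0.2524, 0.1128]
ee_rot: [0.142, 0.99, 0.001, 0.001]
wrist_force: [-0.6, 1.3, -1.0]
finger_gap: -0.0002
```

```bash
python3 - <<'E'
from h import *; import cv2
w=read_camera("wrist");s=read_camera("scene")
S=calibration("scene");p=state()["position"];print(p)
im=cv2.resize(s[180:350,400:560,::-1],None,fx=3.5,fy=3.5,interpolation=cv2.INTER_CUBIC)
for d in (0,.02,.04):
    q=(proj(S,p+[0,0,d])[0]-[400,180])*3.5; cv2.circle(im,tuple(int(a) for a in q),2,(0,0,255),-1)
cv2.imwrite("pics/s4.png",im)
W=calibration("wrist"); im=w[150:450,120:520,::-1].copy()
for d in (0,.02,.04):
    q=(projw(W,p+[0,0,d])[0]-[120,150]); cv2.circle(im,tuple(int(a) for a in q),2,(0,0,255),-1)
cv2.imwrite("pics/w4.png",cv2.resize(im,None,fx=2,fy=2))
E
```

```text
[0.41617376 0.2526495  0.11293583]
```

View pics/s4.png

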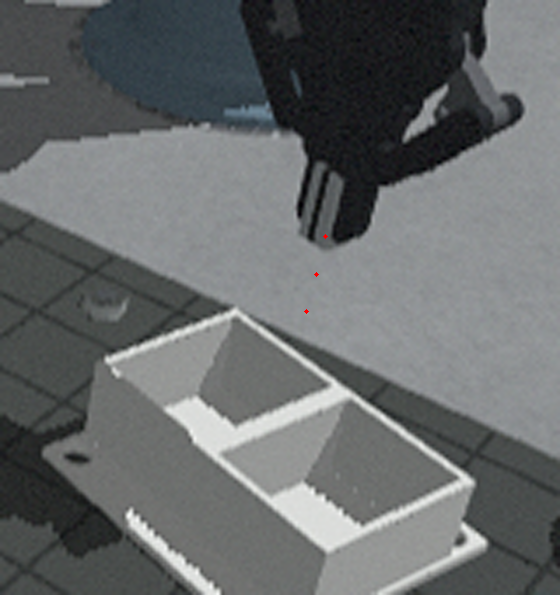

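View pics/w4.png

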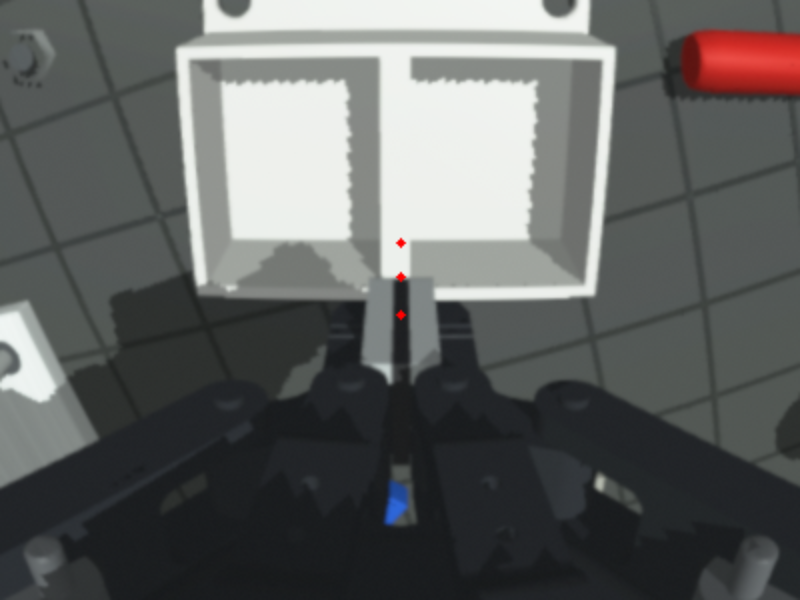

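```bash
python3 - <<'E'
from h import *
W=calibration("wrist");S=calibration("scene");s=state();Rt=R.from_quat(s["ee_rot"]);p=s["position"]
for d in (30,35,40,45,50):
  print(d,"S near edge crop",np.round((proj(S,p+Rt.apply([-.011,0,-d/1e3]))[0]-[400,180])*3.5), "W crop",np.round((projw(W,p+Rt.apply([.011,0,-d/1e3]))[0]-[120,150])*2), "W outer y=7",np.round((projw(W,p+Rt.apply([.011,.007,-d/1e3]))[0]-[120,150])*2))
E
```

```text
30 S near edge crop [303. 263.] W crop [400. 250.] W outer y=7 [432. 250.]
35 S near edge crop [305. 253.] W crop [400. 260.] W outer y=7 [433. 259.]
40 S near edge crop [307. 243.] W crop [400. 269.] W outer y=7 [434. 269.]
45 S near edge crop [310. 234.] W crop [400. 279.] W outer y=7 [435. 279.]
50 S near edge crop [312. 224.] W crop [400. 290.] W outer y=7 [436. 290.]
```

All views agree: the real fingertips sit about 42 mm behind the reported TCP, which explains the missed grip. The tray is untouched. I'll add that offset: tip at z≈22 mm means reported z≈-0.020.

```bash
python3 - <<'E'
from h import *
go(.4148,.2518,-.020,73.62)
E
```

```text
units t [ 0.049 -0.052  4.431] w [ 0.    -0.     0.004] | cur yaw 73.64 tilt [0.0036 0.0017] pos [0.4162 0.2526 0.1129] t=3.77 gap -0.0001 F [-0.1  0.6 -0.2]
```

Call:
{"method": "servo_tool", "body": {
  "rows": [
    {"tx": 0,"ty": 0,"tz": 0.4,"wx": 0,"wy": 0,"wz": 0,"claw": 0},
    {"tx": 0,"ty": 0,"tz": 0.8,"wx": 0,"wy": 0,"wz": 0,"claw": 0},
    {"tx": 0,"ty": 0,"tz": 1.2,"wx": 0,"wy": 0,"wz": 0,"claw": 0},
    {"tx": 0,"ty": 0,"tz": 1.6,"wx": 0,"wy": 0,"wz": 0,"claw": 0},
    {"tx": 0,"ty": 0,"tz": 2.0,"wx": 0,"wy": 0,"wz": 0,"claw": 0},
    {"tx": 0,"ty": 0,"tz": 2.4,"wx": 0,"wy": 0,"wz": 0,"claw": 0},
    {"tx": 0,"ty": 0,"tz": 2.8,"wx": 0,"wy": 0,"wz": 0,"claw": 0},
    {"tx": 0,"ty": 0,"tz": 3.2,"wx": 0,"wy": 0,"wz": 0,"claw": 0},
    {"tx": 0,"ty": 0,"tz": 3.6,"wx": 0,"wy": 0,"wz": 0,"claw": 0},
    {"tx": 0,"ty": 0,"tz": 4.0,"wx": 0,"wy": 0,"wz": 0,"claw": 0},
    {"tx": 0,"ty": 0,"tz": 4.3,"wx": 0,"wy": 0,"wz": 0,"claw": 0},
    {"tx": 0,"ty": 0,"tz": 4.4,"wx": 0,"wy": 0,"wz": 0,"claw": 0}
  ]
}}

```text
clock: 5.28
position: [0.4141, 0.2517, -0.0216]
ee_rot: [0.142, 0.99, -0.0, -0.0]
wrist_force: [0.4, 0.2, -0.0]
finger_gap: 0.0859
```

```bash
python3 - <<'E'
from h import *; import cv2
go(.4148,.2518,-.020,73.62)
w=read_camera("wrist");s=read_camera("scene")
cv2.imwrite("pics/w5.png",np.vstack([w[:,:,::-1]])); cv2.imwrite("pics/s5.png",cv2.resize(s[180:380,400:600,::-1],None,fx=3,fy=3))
E
```

```text
units t [-0.02   0.009 -0.054] w [-0.     0.     0.004] | cur yaw 73.64 tilt [-0.0009 -0.0004] pos [ 0.4141  0.2517 -0.0216] t=5.28 gap 0.0859 F [ 0.4  0.2 -0. ]
```

View pics/s5.png

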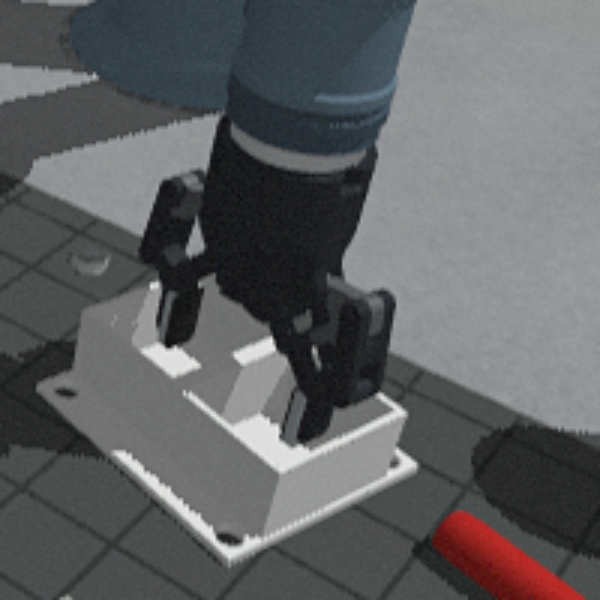

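View pics/w5.png

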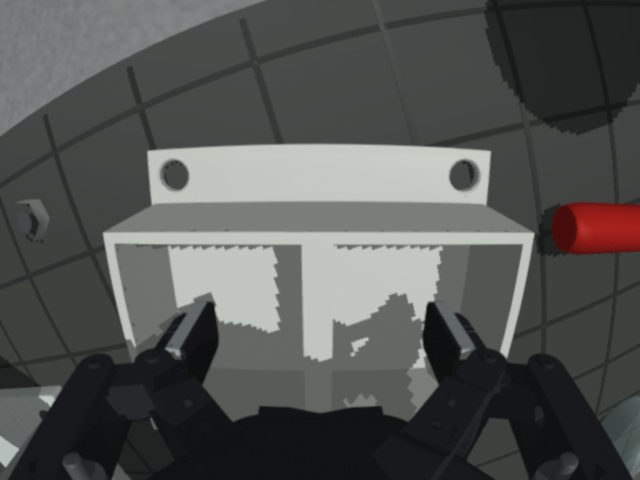

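The fingers are now inside the bays, either side of the fin at x≈317. Closing.

Call:
{"method": "servo_tool", "body": {
  "rows": [
    {"tx": 0,"ty": 0,"tz": 0,"wx": 0,"wy": 0,"wz": 0,"claw": 0.5},
    {"tx": 0,"ty": 0,"tz": 0,"wx": 0,"wy": 0,"wz": 0,"claw": 1},
    {"tx": 0,"ty": 0,"tz": 0,"wx": 0,"wy": 0,"wz": 0,"claw": 1},
    {"tx": 0,"ty": 0,"tz": 0,"wx": 0,"wy": 0,"wz": 0,"claw": 1},
    {"tx": 0,"ty": 0,"tz": 0,"wx": 0,"wy": 0,"wz": 0,"claw": 1}
  ]
}}

```text
clock: 6.0
position: [0.4148, 0.2519, -0.0206]
ee_rot: [0.142, 0.99, 0.0, 0.0]
wrist_force: [-0.8, -0.8, 2.3]
finger_gap: 0.0093
```

```bash
python3 - <<'E'
from h import *; import cv2
go(.4148,.2518,.075,73.62)
s=read_camera("scene")
cv2.imwrite("pics/s6.png",cv2.resize(s[180:380,400:600,::-1],None,fx=3,fy=3))
E
```

```text
units t [-3.000e-03 -3.000e-03 -3.188e+00] w [ 0.    -0.     0.003] | cur yaw 73.64 tilt [0.0004 0.    ] pos [ 0.4148  0.2519 -0.0206] t=6.00 gap 0.0093 F [-0.8 -0.8  2.3]
```

View pics/s6.png

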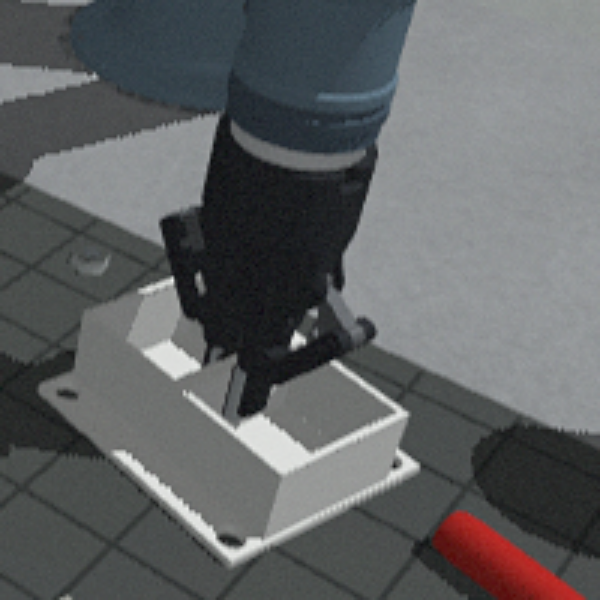

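Call:
{"method": "servo_tool", "body": {
  "rows": [
    {"tx": 0,"ty": 0,"tz": -0.2,"wx": 0,"wy": 0,"wz": 0,"claw": 1},
    {"tx": 0,"ty": 0,"tz": -0.6,"wx": 0,"wy": 0,"wz": 0,"claw": 1},
    {"tx": 0,"ty": 0,"tz": -1.2,"wx": 0,"wy": 0,"wz": 0,"claw": 1},
    {"tx": 0,"ty": 0,"tz": -1.9,"wx": 0,"wy": 0,"wz": 0,"claw": 1},
    {"tx": 0,"ty": 0,"tz": -2.6,"wx": 0,"wy": 0,"wz": 0,"claw": 1},
    {"tx": 0,"ty": 0,"tz": -3.2,"wx": 0,"wy": 0,"wz": 0,"claw": 1},
    {"tx": 0,"ty": 0,"tz": -3.5,"wx": 0,"wy": 0,"wz": 0,"claw": 1},
    {"tx": 0,"ty": 0,"tz": -3.5,"wx": 0,"wy": 0,"wz": 0,"claw": 1}
  ]
}}

```text
clock: 7.05
position: [0.4151, 0.2522, 0.0847]
ee_rot: [0.142, 0.99, 0.0, 0.001]
wrist_force: [0.1, -0.6, -4.8]
finger_gap: 0.0095
```

```bash
python3 - <<'E'
from h import *; import cv2
go(.518,-.0275,.085,89.35)
E
```

```text
units t [-5.917 -7.979 -0.01 ] w [-0.003  0.003 -2.618] | cur yaw 73.64 tilt [0.0013 0.0007] pos [0.4151 0.2522 0.0847] t=7.05 gap 0.0095 F [ 0.1 -0.6 -4.8]
```

Call:
{"method": "servo_tool", "body": {
  "rows": [
    {"tx": -0.3,"ty": -0.4,"tz": 0,"wx": 0,"wy": 0,"wz": -0.1,"claw": 1},
    {"tx": -0.9,"ty": -1.2,"tz": 0,"wx": 0,"wy": 0,"wz": -0.4,"claw": 1},
    {"tx": -1.7,"ty": -2.3,"tz": 0,"wx": 0,"wy": 0,"wz": -0.8,"claw": 1},
    {"tx": -2.6,"ty": -3.5,"tz": 0,"wx": 0,"wy": 0,"wz": -1.2,"claw": 1},
    {"tx": -3.5,"ty": -4.7,"tz": 0,"wx": 0,"wy": 0,"wz": -1.6,"claw": 1},
    {"tx": -4.4,"ty": -5.9,"tz": 0,"wx": 0,"wy": 0,"wz": -2.0,"claw": 1},
    {"tx": -5.1,"ty": -6.9,"tz": 0,"wx": 0,"wy": 0,"wz": -2.3,"claw": 1},
    {"tx": -5.6,"ty": -7.6,"tz": 0,"wx": 0,"wy": 0,"wz": -2.5,"claw": 1},
    {"tx": -5.85,"ty": -7.9,"tz": 0,"wx": 0,"wy": 0,"wz": -2.6,"claw": 1},
    {"tx": -5.92,"ty": -7.98,"tz": 0,"wx": 0,"wy": 0,"wz": -2.62,"claw": 1},
    {"tx": -5.92,"ty": -7.98,"tz": 0,"wx": 0,"wy": 0,"wz": -2.62,"claw": 1},
    {"tx": -5.92,"ty": -7.98,"tz": 0,"wx": 0,"wy": 0,"wz": -2.62,"claw": 1}
  ]
}}

```text
clock: 8.55
position: [0.5171, -0.0268, 0.084]
ee_rot: [0.005, 1.0, 0.0, -0.0]
wrist_force: [0.5, 0.2, -3.0]
finger_gap: 0.0088
```

```bash
python3 - <<'E'
from h import *; import cv2
go(.518,-.0275,.085,89.35)
w=read_camera("wrist");s=read_camera("scene");t=read_camera("top")
cv2.imwrite("pics/w7.png",w[:,:,::-1]);cv2.imwrite("pics/s7.png",cv2.resize(s[100:350,180:420,::-1],None,fx=2.4,fy=2.4));cv2.imwrite("pics/t7.png",cv2.resize(t[150:320,280:480,::-1],None,fx=3.5,fy=3.5))
E
```

```text
units t [-0.03  -0.022 -0.034] w [-0.    -0.     0.013] | cur yaw 89.43 tilt [-0.0005  0.0005] pos [ 0.5171 -0.0268  0.084 ] t=8.55 gap 0.0088 F [ 0.5  0.2 -3. ]
```

View pics/w7.png

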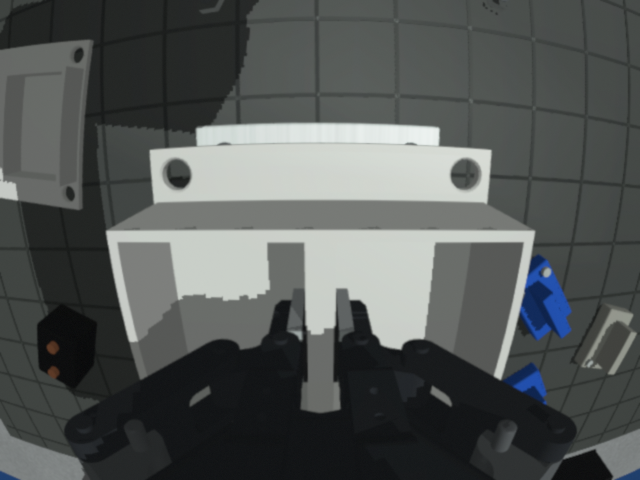

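View pics/s7.png

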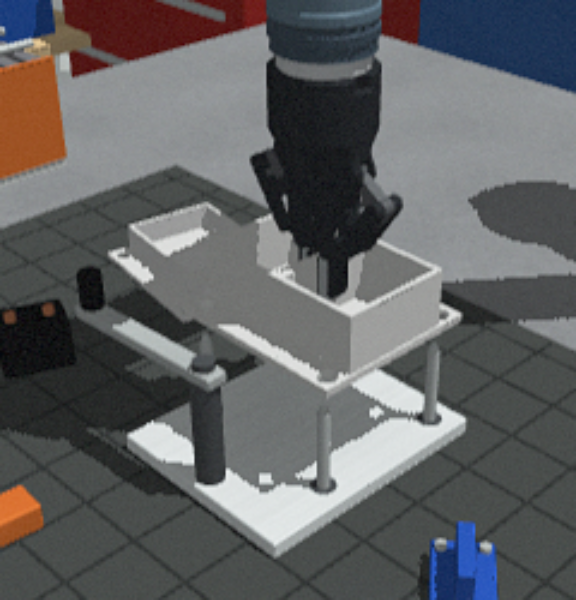

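```bash
python3 - <<'E'
from h import *; import cv2
w=cv2.imread("pics/w7.png")
a=cv2.resize(w[150:200,150:200],None,fx=7,fy=7,interpolation=cv2.INTER_CUBIC);b=cv2.resize(w[150:200,440:490],None,fx=7,fy=7,interpolation=cv2.INTER_CUBIC)
cv2.imwrite("pics/w7c.png",np.hstack([a,b]))
t=read_camera("top"); cv2.imwrite("pics/t7.png",cv2.resize(t[160:310,290:450,::-1],None,fx=5,fy=4))
E
```

```text
(no output)
```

View pics/w7c.png

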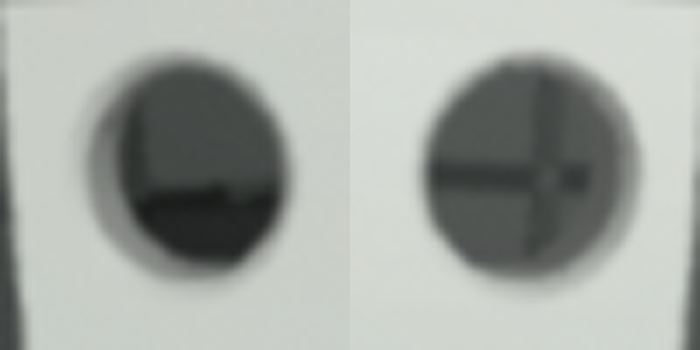

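View pics/t7.png

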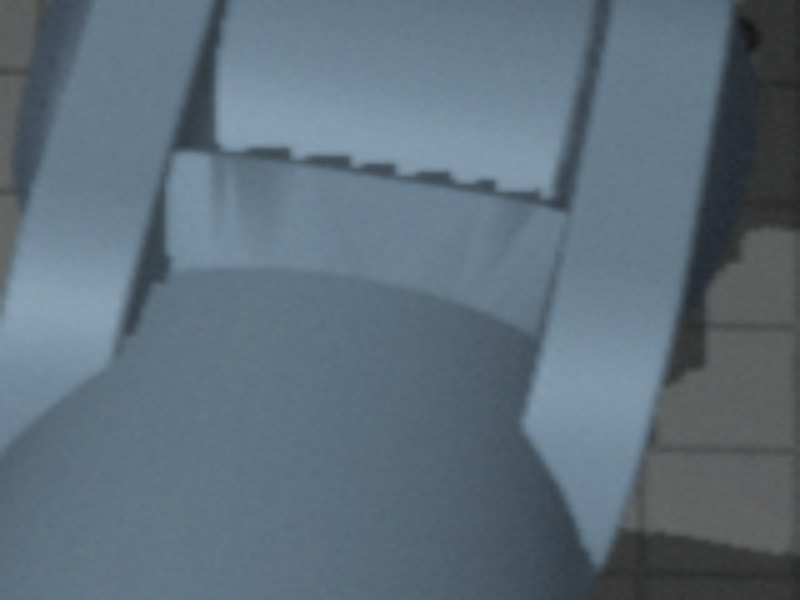

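```bash
python3 - <<'E'
from h import *
W=calibration("wrist");s=state();print(s["position"])
Rz=R.from_euler('z',-.0114)
def st(l,c=(.518,-.0275)): return np.round(projw(W,Rz.apply(np.array(l)/1e3)+[c[0],c[1],.014])[0],1).tolist()
for l in [(-58,-64,72),(-58,64,72),(-58,-64,0),(-58,64,0),(-80,-85,0),(-80,85,0)]: print(l,st(l))
L=[((-46,-74,52),(107,231)),((-46,74,52),(534,231)),((-58,-64,6),(177,174)),((-58,64,6),(466.5,174)),((-70,-76,6),(150,150)),((-70,76,6),(491,150))]
for z0 in (.10,.1046,.109):
  v,r=fitw(W,L,[.518,-.028,0],z0); print(z0,v,np.round(np.abs(r).mean(),2))
L=[((-80,-85,0),(197,127)),((-80,85,0),(438.5,127))]
v,r=fitw(W,L,[.518,-.028,0],.014); print(v,r)
E
```

```text
[ 0.51745515 -0.0273184   0.08417661]
(-58, -64, 72) [193.2, 166.2]
(-58, 64, 72) [446.5, 166.6]
(-58, -64, 0) [227.2, 154.0]
(-58, 64, 0) [412.6, 154.3]
(-80, -85, 0) [197.4, 124.1]
(-80, 85, 0) [442.5, 124.5]
0.1 [ 0.51944118 -0.02690815 -0.00937119] 3.35
0.1046 [ 0.51888032 -0.02691672 -0.00967853] 0.64
0.109 [ 0.51803566 -0.02665936 -0.00947621] 2.58
[ 0.5199022  -0.02913655 -0.01096135] [[-1.71869398  0.02800394]
 [ 1.66682434  0.02897665]]
```

Call:
{"method": "servo_tool", "body": {
  "rows": [
    {"tx": -0.05,"ty": -0.03,"tz": 0,"wx": 0,"wy": 0,"wz": 0,"claw": 1},
    {"tx": -0.05,"ty": -0.03,"tz": 0.2,"wx": 0,"wy": 0,"wz": 0,"claw": 1},
    {"tx": -0.05,"ty": -0.03,"tz": 0.4,"wx": 0,"wy": 0,"wz": 0,"claw": 1},
    {"tx": -0.05,"ty": -0.03,"tz": 0.6,"wx": 0,"wy": 0,"wz": 0,"claw": 1},
    {"tx": -0.05,"ty": -0.03,"tz": 0.8,"wx": 0,"wy": 0,"wz": 0,"claw": 1},
    {"tx": -0.05,"ty": -0.03,"tz": 1.0,"wx": 0,"wy": 0,"wz": 0,"claw": 1}
  ]
}}

```text
clock: 9.5
position: [0.519, -0.0287, 0.0536]
ee_rot: [0.006, 1.0, 0.0, -0.0]
wrist_force: [-0.4, -0.1, -3.7]
finger_gap: 0.0093
```

```bash
python3 - <<'E'
from h import *; import cv2
go(.519,-.0282,-.006,89.35)
w=read_camera("wrist");s=read_camera("scene")
a=cv2.resize(w[150:200,150:200],None,fx=7,fy=7,interpolation=cv2.INTER_CUBIC);b=cv2.resize(w[150:200,440:490],None,fx=7,fy=7,interpolation=cv2.INTER_CUBIC)
c=cv2.resize(s[170:310,210:390],(700,545),interpolation=cv2.INTER_CUBIC)
cv2.imwrite("pics/c8.png",cv2.resize(np.vstack([np.hstack([a,b]),c])[:,:,::-1],(468,600)))
E
```

```text
units t [1.000e-03 1.700e-02 1.986e+00] w [-0.    -0.     0.002] | cur yaw 89.36 tilt [-0.0001  0.0001] pos [ 0.519  -0.0287  0.0536] t=9.50 gap 0.0093 F [-0.4 -0.1 -3.7]
```

View pics/c8.png

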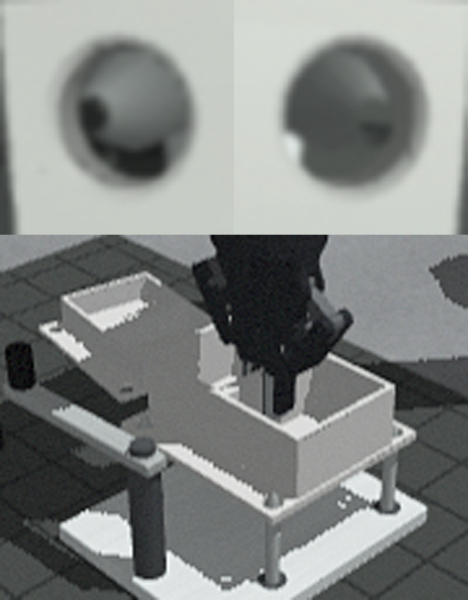

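The rods have entered the holes with no contact force. Continuing down.

Call:
{"method": "servo_tool", "body": {
  "rows": [
    {"tx": 0,"ty": 0.01,"tz": 0.2,"wx": 0,"wy": 0,"wz": 0,"claw": 1},
    {"tx": 0,"ty": 0.01,"tz": 0.5,"wx": 0,"wy": 0,"wz": 0,"claw": 1},
    {"tx": 0,"ty": 0.01,"tz": 0.8,"wx": 0,"wy": 0,"wz": 0,"claw": 1},
    {"tx": 0,"ty": 0.01,"tz": 1.1,"wx": 0,"wy": 0,"wz": 0,"claw": 1},
    {"tx": 0,"ty": 0.01,"tz": 1.4,"wx": 0,"wy": 0,"wz": 0,"claw": 1},
    {"tx": 0,"ty": 0.01,"tz": 1.65,"wx": 0,"wy": 0,"wz": 0,"claw": 1},
    {"tx": 0,"ty": 0.01,"tz": 1.8,"wx": 0,"wy": 0,"wz": 0,"claw": 1},
    {"tx": 0,"ty": 0.01,"tz": 1.9,"wx": 0,"wy": 0,"wz": 0,"claw": 1},
    {"tx": 0,"ty": 0.01,"tz": 1.96,"wx": 0,"wy": 0,"wz": 0,"claw": 1},
    {"tx": 0,"ty": 0.01,"tz": 1.99,"wx": 0,"wy": 0,"wz": 0,"claw": 1},
    {"tx": 0,"ty": 0.01,"tz": 2.0,"wx": 0,"wy": 0,"wz": 0,"claw": 1}
  ]
}}

```text
clock: 10.98
position: [0.5192, -0.0284, -0.0058]
ee_rot: [0.006, 1.0, 0.0, 0.0]
wrist_force: [-0.0, 0.2, -3.4]
finger_gap: 0.009
```

```bash
python3 - <<'E'
from h import *; import cv2
go(.519,-.0282,-.006,89.35)
w=read_camera("wrist");s=read_camera("scene")
a=cv2.resize(w[150:200,150:200],None,fx=7,fy=7,interpolation=cv2.INTER_CUBIC);b=cv2.resize(w[150:200,440:490],None,fx=7,fy=7,interpolation=cv2.INTER_CUBIC)
c=cv2.resize(s[190:330,210:390],(700,545),interpolation=cv2.INTER_CUBIC)
cv2.imwrite("pics/c9.png",cv2.resize(np.vstack([np.hstack([a,b]),c])[:,:,::-1],(468,600)))
E
```

```text
units t [0.007 0.008 0.007] w [ 0.    -0.     0.002] | cur yaw 89.36 tilt [0.0003 0.0001] pos [ 0.5192 -0.0284 -0.0058] t=10.97 gap 0.0090 F [-0.   0.2 -3.4]
```

View pics/c9.png

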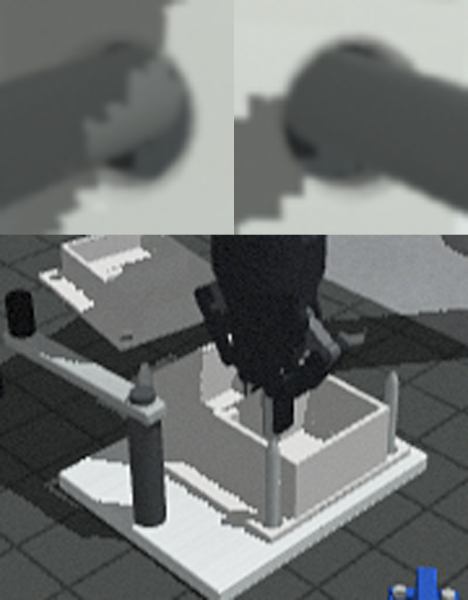

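Call:
{"method": "servo_tool", "body": {
  "rows": [
    {"tx": 0.03,"ty": 0,"tz": 0.03,"wx": 0,"wy": 0,"wz": 0,"claw": 1},
    {"tx": 0.03,"ty": 0,"tz": 0.06,"wx": 0,"wy": 0,"wz": 0,"claw": 1},
    {"tx": 0.03,"ty": 0,"tz": 0.08,"wx": 0,"wy": 0,"wz": 0,"claw": 1},
    {"tx": 0.03,"ty": 0,"tz": 0.08,"wx": 0,"wy": 0,"wz": 0,"claw": 1}
  ]
}}

```text
clock: 11.58
position: [0.5185, -0.0285, -0.0067]
ee_rot: [0.006, 1.0, -0.0, 0.001]
wrist_force: [-3.9, 0.5, 11.4]
finger_gap: 0.0093
```

Seated: the vertical force is now +11 N. Releasing and rising.

Call:
{"method": "servo_tool", "body": {
  "rows": [
    {"tx": 0.03,"ty": 0,"tz": 0.04,"wx": 0,"wy": 0,"wz": 0,"claw": 0.8},
    {"tx": 0.03,"ty": 0,"tz": 0.04,"wx": 0,"wy": 0,"wz": 0,"claw": 0.5},
    {"tx": 0.03,"ty": 0,"tz": 0.04,"wx": 0,"wy": 0,"wz": 0,"claw": 0.3},
    {"tx": 0.03,"ty": 0,"tz": -0.4,"wx": 0,"wy": 0,"wz": 0,"claw": 0.3},
    {"tx": 0.03,"ty": 0,"tz": -1.2,"wx": 0,"wy": 0,"wz": 0,"claw": 0.3},
    {"tx": 0.03,"ty": 0,"tz": -2.2,"wx": 0,"wy": 0,"wz": 0,"claw": 0.3},
    {"tx": 0.03,"ty": 0,"tz": -3.2,"wx": 0,"wy": 0,"wz": 0,"claw": 0.3},
    {"tx": 0.03,"ty": 0,"tz": -3.5,"wx": 0,"wy": 0,"wz": 0,"claw": 0.3}
  ]
}}

```text
clock: 12.58
position: [0.5192, -0.0287, 0.0994]
ee_rot: [0.006, 1.0, -0.0, 0.002]
wrist_force: [0.0, 0.3, 0.2]
finger_gap: 0.0596
```

```bash
python3 - <<'E'
from h import *; import cv2
w=read_camera("wrist");s=read_camera("scene")
cv2.imwrite("pics/w10.png",w[:,:,::-1]);cv2.imwrite("pics/s10.png",cv2.resize(s[170:330,190:390,::-1],None,fx=4,fy=3.7))
p=state()["position"]; print("module: "); go(.6336,.2728,.09,75.6)
E
```

```text
module: 
units t [-3.729 10.088  0.267] w [6.000e-03 1.000e-03 2.294e+00] | cur yaw 89.36 tilt [ 0.0026 -0.0004] pos [ 0.5183 -0.0286  0.0978] t=12.68 gap 0.0597 F [-0.5 -0.5  0.1]
```

View pics/s10.png

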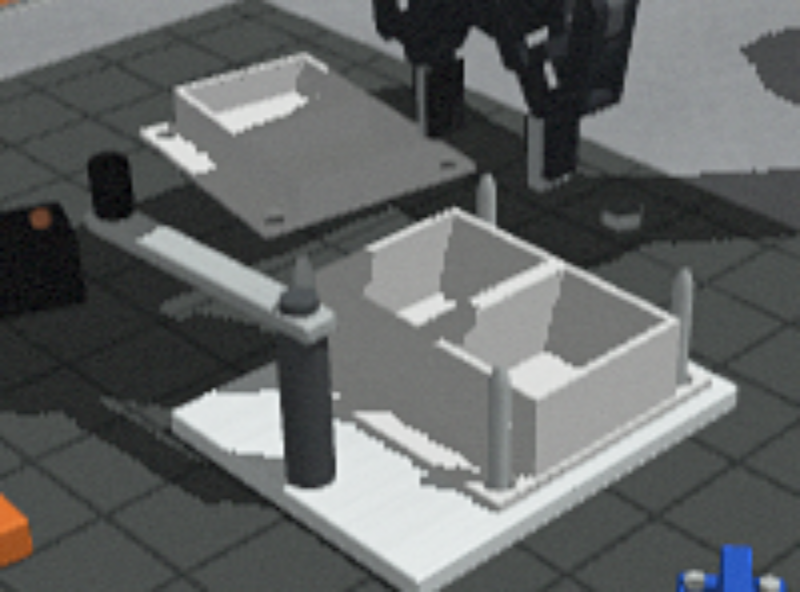

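View pics/w10.png

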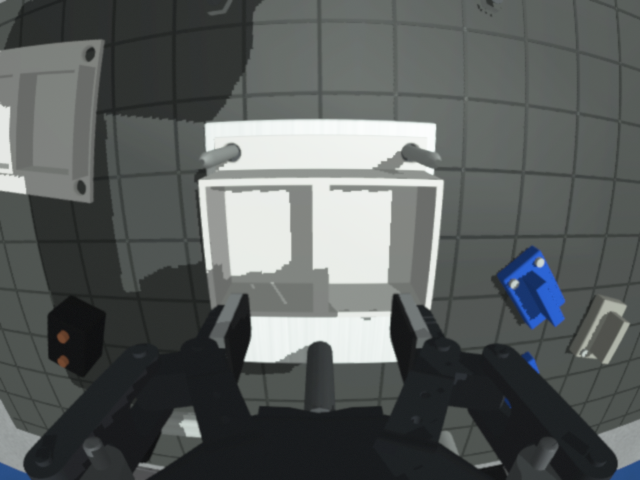

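The deep tray sits flat on the plate with all four rods through its holes, and it is released. Next is the grey module.

Call:
{"method": "servo_tool", "body": {
  "rows": [
    {"tx": -0.2,"ty": 0.5,"tz": 0,"wx": 0,"wy": 0,"wz": 0.1,"claw": 0.3},
    {"tx": -0.7,"ty": 1.8,"tz": 0,"wx": 0,"wy": 0,"wz": 0.4,"claw": 0.3},
    {"tx": -1.3,"ty": 3.5,"tz": 0,"wx": 0,"wy": 0,"wz": 0.8,"claw": 0.3},
    {"tx": -2.0,"ty": 5.3,"tz": 0,"wx": 0,"wy": 0,"wz": 1.2,"claw": 0.3},
    {"tx": -2.6,"ty": 7.1,"tz": 0,"wx": 0,"wy": 0,"wz": 1.6,"claw": 0.3},
    {"tx": -3.2,"ty": 8.7,"tz": 0,"wx": 0,"wy": 0,"wz": 2.0,"claw": 0.3},
    {"tx": -3.6,"ty": 9.7,"tz": 0,"wx": 0,"wy": 0,"wz": 2.2,"claw": 0.3},
    {"tx": -3.73,"ty": 10.09,"tz": 0.2,"wx": 0,"wy": 0,"wz": 2.3,"claw": 0.3},
    {"tx": -3.73,"ty": 10.09,"tz": 0.2,"wx": 0,"wy": 0,"wz": 2.3,"claw": 0.3},
    {"tx": -3.73,"ty": 10.09,"tz": 0.2,"wx": 0,"wy": 0,"wz": 2.3,"claw": 0.3}
  ]
}}

```text
clock: 13.92
position: [0.6318, 0.2715, 0.0901]
ee_rot: [0.126, 0.992, -0.001, -0.001]
wrist_force: [-0.0, -0.2, -0.1]
finger_gap: 0.0596
```

```bash
python3 - <<'E'
from h import *; import cv2
go(.6336,.2728,.0,75.6)
w=read_camera("wrist");t=read_camera("top")
cv2.imwrite("pics/w11.png",w[:,:,::-1])
print([ (b["rect"],b["conf"]) for b in boxes_of("module_mid","wrist")])
W=calibration("wrist")
for l in [(35,22,16),(35,-22,16),(-35,-22,16),(-35,22,16),(-25,-6,42),(-25,6,42),(25,6,42),(25,-6,42)]:
    print(l,np.round(projw(W,R.from_euler('z',-.2506).apply(np.array(l)/1e3)+[.6336,.2728,0])[0],1))
E
```

```text
units t [-0.05   0.06   3.004] w [ 0.    -0.    -0.017] | cur yaw 75.50 tilt [-0.0016 -0.0009] pos [0.6318 0.2715 0.0901] t=13.93 gap 0.0596 F [-0.  -0.2 -0.1]
[([121.2, 149.1, 101.9, 100.0], 0.88), ([175.0, 283.5, 87.5, 62.2], 0.88), ([292.5, 185.3, 64.3, 99.8], 0.77)]
(35, 22, 16) [350.9 277.1]
(35, -22, 16) [292.7 277.2]
(-35, -22, 16) [290.4 185.1]
(-35, 22, 16) [353. 185.]
(-25, -6, 42) [312.5 207. ]
(-25, 6, 42) [331.3 207. ]
(25, 6, 42) [330.8 279. ]
(25, -6, 42) [313.1 279. ]
```

View pics/w11.png

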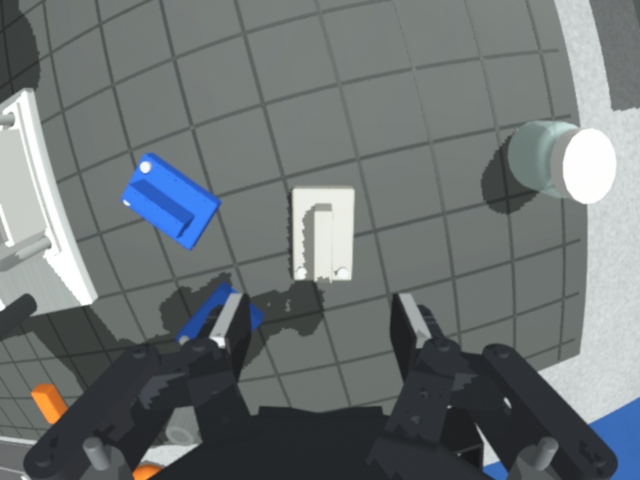

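The light grey ribbed module is at (323,233), straight under the fingers and where predicted. The blue ones are at (172,200) and (222,315). Descending.

Call:
{"method": "servo_tool", "body": {
  "rows": [
    {"tx": -0.03,"ty": 0.05,"tz": 0.4,"wx": 0,"wy": 0,"wz": 0,"claw": 0.3},
    {"tx": -0.05,"ty": 0.06,"tz": 1.2,"wx": 0,"wy": 0,"wz": 0,"claw": 0.3},
    {"tx": -0.05,"ty": 0.06,"tz": 2.0,"wx": 0,"wy": 0,"wz": 0,"claw": 0.3},
    {"tx": -0.05,"ty": 0.06,"tz": 2.8,"wx": 0,"wy": 0,"wz": 0,"claw": 0.3},
    {"tx": -0.05,"ty": 0.06,"tz": 3.4,"wx": 0,"wy": 0,"wz": 0,"claw": 0.3},
    {"tx": -0.05,"ty": 0.06,"tz": 3.65,"wx": 0,"wy": 0,"wz": 0,"claw": 0.3},
    {"tx": -0.05,"ty": 0.06,"tz": 3.7,"wx": 0,"wy": 0,"wz": 0,"claw": 0.3},
    {"tx": -0.05,"ty": 0.06,"tz": 3.7,"wx": 0,"wy": 0,"wz": 0,"claw": 0.6},
    {"tx": -0.05,"ty": 0.06,"tz": 3.7,"wx": 0,"wy": 0,"wz": 0,"claw": 1},
    {"tx": -0.05,"ty": 0.06,"tz": 3.7,"wx": 0,"wy": 0,"wz": 0,"claw": 1},
    {"tx": -0.05,"ty": 0.06,"tz": 3.7,"wx": 0,"wy": 0,"wz": 0,"claw": 1},
    {"tx": -0.05,"ty": 0.06,"tz": 3.7,"wx": 0,"wy": 0,"wz": 0,"claw": 1}
  ]
}}

```text
clock: 15.58
position: [0.6353, 0.2745, -0.0193]
ee_rot: [0.126, 0.992, 0.0, 0.001]
wrist_force: [-0.5, -1.2, 5.9]
finger_gap: 0.0109
```

```bash
python3 - <<'E'
from h import *; import cv2
go(.6336,.2728,.09,75.6)
w=read_camera("wrist")
cv2.imwrite("pics/w12.png",cv2.resize(w[150:400,170:470,::-1],None,fx=2,fy=2))
E
```

```text
units t [ 0.034 -0.065 -3.642] w [-0.     0.    -0.008] | cur yaw 75.55 tilt [0.0017 0.0003] pos [ 0.6353  0.2745 -0.0193] t=15.57 gap 0.0109 F [-0.5 -1.2  5.9]
```

View pics/w12.png

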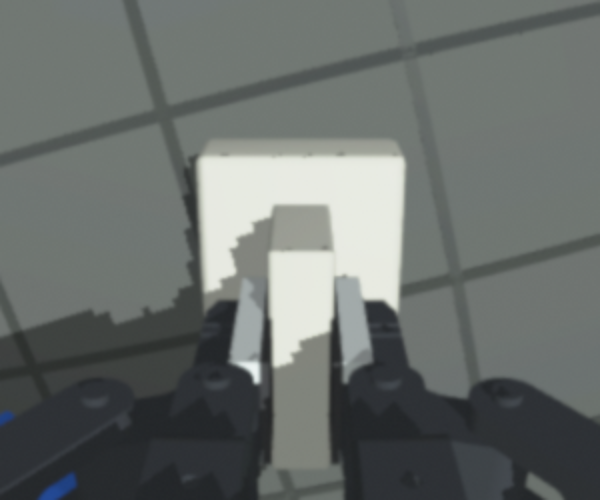

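Call:
{"method": "servo_tool", "body": {
  "rows": [
    {"tx": 0,"ty": 0,"tz": -0.2,"wx": 0,"wy": 0,"wz": 0,"claw": 1},
    {"tx": 0,"ty": 0,"tz": -0.7,"wx": 0,"wy": 0,"wz": 0,"claw": 1},
    {"tx": 0,"ty": 0,"tz": -1.5,"wx": 0,"wy": 0,"wz": 0,"claw": 1},
    {"tx": 0,"ty": 0,"tz": -2.4,"wx": 0,"wy": 0,"wz": 0,"claw": 1},
    {"tx": 0,"ty": 0,"tz": -3.2,"wx": 0,"wy": 0,"wz": 0,"claw": 1},
    {"tx": 0,"ty": 0,"tz": -3.6,"wx": 0,"wy": 0,"wz": 0,"claw": 1},
    {"tx": 0,"ty": 0,"tz": -3.6,"wx": 0,"wy": 0,"wz": 0,"claw": 1}
  ]
}}

```text
clock: 16.5
position: [0.6351, 0.2747, 0.0887]
ee_rot: [0.126, 0.992, 0.0, 0.001]
wrist_force: [0.2, 0.0, -4.0]
finger_gap: 0.0109
```

```bash
python3 - <<'E'
from h import *; import cv2
go(.5202,.0092,.088,89.35)
E
```

```text
units t [ 1.503 -9.526  0.01 ] w [-0.003  0.003 -2.297] | cur yaw 75.57 tilt [0.0017 0.0008] pos [0.6351 0.2747 0.0887] t=16.50 gap 0.0109 F [ 0.2  0.  -4. ]
```

Call:
{"method": "servo_tool", "body": {
  "rows": [
    {"tx": 0.05,"ty": -0.5,"tz": 0,"wx": 0,"wy": 0,"wz": -0.1,"claw": 1},
    {"tx": 0.2,"ty": -1.5,"tz": 0,"wx": 0,"wy": 0,"wz": -0.4,"claw": 1},
    {"tx": 0.45,"ty": -3.0,"tz": 0,"wx": 0,"wy": 0,"wz": -0.8,"claw": 1},
    {"tx": 0.7,"ty": -4.6,"tz": 0,"wx": 0,"wy": 0,"wz": -1.2,"claw": 1},
    {"tx": 1.0,"ty": -6.2,"tz": 0,"wx": 0,"wy": 0,"wz": -1.6,"claw": 1},
    {"tx": 1.2,"ty": -7.7,"tz": 0,"wx": 0,"wy": 0,"wz": -1.9,"claw": 1},
    {"tx": 1.4,"ty": -8.8,"tz": 0,"wx": 0,"wy": 0,"wz": -2.2,"claw": 1},
    {"tx": 1.5,"ty": -9.4,"tz": 0,"wx": 0,"wy": 0,"wz": -2.3,"claw": 1},
    {"tx": 1.5,"ty": -9.53,"tz": 0,"wx": 0,"wy": 0,"wz": -2.3,"claw": 1},
    {"tx": 1.5,"ty": -9.53,"tz": 0,"wx": 0,"wy": 0,"wz": -2.3,"claw": 1},
    {"tx": 1.5,"ty": -9.53,"tz": 0,"wx": 0,"wy": 0,"wz": -2.3,"claw": 1}
  ]
}}

```text
clock: 17.88
position: [0.5198, 0.0095, 0.0874]
ee_rot: [0.005, 1.0, 0.0, -0.0]
wrist_force: [0.4, 0.4, -2.8]
finger_gap: 0.0106
```

```bash
python3 - <<'E'
from h import *; import cv2
go(.5202,.0092,.003,89.35)
w=read_camera("wrist");s=read_camera("scene")
cv2.imwrite("pics/w13.png",w[:,:,::-1]);cv2.imwrite("pics/s13.png",cv2.resize(s[120:330,190:430,::-1],None,fx=3,fy=2.8))
E
```

```text
units t [-0.013 -0.012  2.815] w [-0.    -0.     0.011] | cur yaw 89.42 tilt [-0.0001  0.0004] pos [0.5198 0.0095 0.0874] t=17.88 gap 0.0106 F [ 0.4  0.4 -2.8]
```

View pics/w13.png

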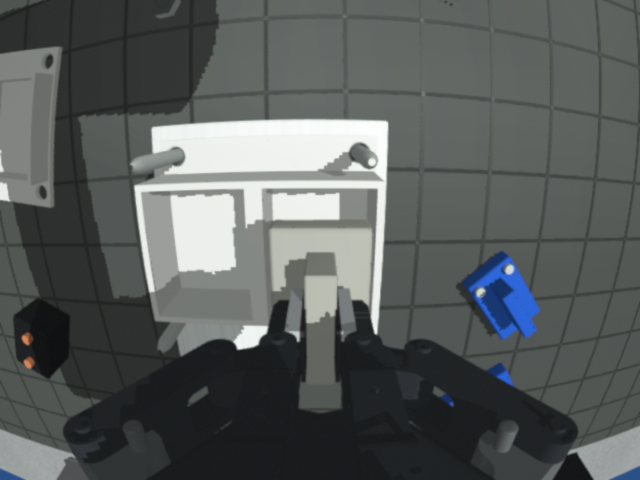

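View pics/s13.png

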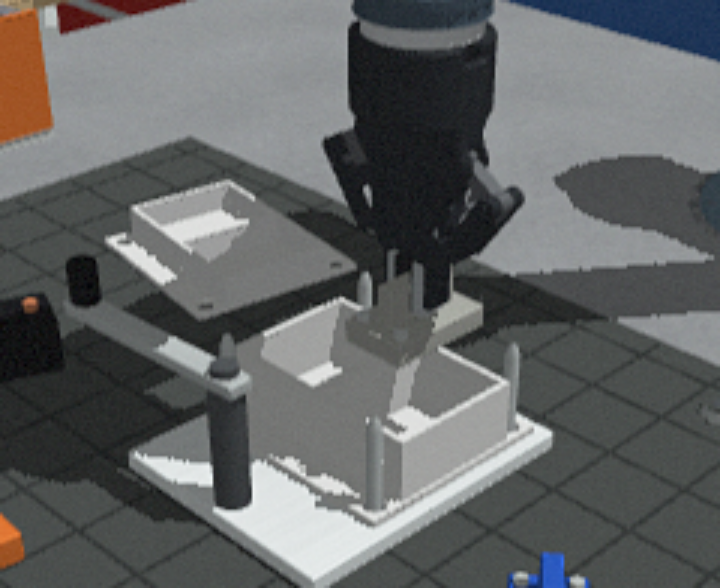

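Call:
{"method": "servo_tool", "body": {
  "rows": [
    {"tx": -0.01,"ty": -0.01,"tz": 0.4,"wx": 0,"wy": 0,"wz": 0,"claw": 1},
    {"tx": -0.01,"ty": -0.01,"tz": 0.9,"wx": 0,"wy": 0,"wz": 0,"claw": 1},
    {"tx": -0.01,"ty": -0.01,"tz": 1.4,"wx": 0,"wy": 0,"wz": 0,"claw": 1},
    {"tx": -0.01,"ty": -0.01,"tz": 1.8,"wx": 0,"wy": 0,"wz": 0,"claw": 1},
    {"tx": -0.01,"ty": -0.01,"tz": 2.2,"wx": 0,"wy": 0,"wz": 0,"claw": 1},
    {"tx": -0.01,"ty": -0.01,"tz": 2.5,"wx": 0,"wy": 0,"wz": 0,"claw": 1},
    {"tx": -0.01,"ty": -0.01,"tz": 2.7,"wx": 0,"wy": 0,"wz": 0,"claw": 1},
    {"tx": -0.01,"ty": -0.01,"tz": 2.8,"wx": 0,"wy": 0,"wz": 0,"claw": 1},
    {"tx": -0.01,"ty": -0.01,"tz": 2.84,"wx": 0,"wy": 0,"wz": 0,"claw": 1},
    {"tx": -0.01,"ty": -0.01,"tz": 2.84,"wx": 0,"wy": 0,"wz": 0,"claw": 1}
  ]
}}

```text
clock: 19.23
position: [0.5202, 0.0084, 0.0028]
ee_rot: [0.006, 1.0, 0.0, 0.0]
wrist_force: [0.5, -0.4, -3.5]
finger_gap: 0.0107
```

```bash
python3 - <<'E'
from h import *; import cv2
go(.5202,.0092,.0007,89.35)
E
```

```text
units t [-0.     0.025  0.068] w [ 0.    -0.     0.002] | cur yaw 89.36 tilt [0.0006 0.    ] pos [0.5202 0.0084 0.0028] t=19.23 gap 0.0107 F [ 0.5 -0.4 -3.5]
```

Call:
{"method": "servo_tool", "body": {
  "rows": [
    {"tx": 0,"ty": 0,"tz": 0.04,"wx": 0,"wy": 0,"wz": 0,"claw": 1},
    {"tx": 0,"ty": 0,"tz": 0.07,"wx": 0,"wy": 0,"wz": 0,"claw": 1},
    {"tx": 0,"ty": 0,"tz": 0.09,"wx": 0,"wy": 0,"wz": 0,"claw": 1},
    {"tx": 0,"ty": 0,"tz": 0.09,"wx": 0,"wy": 0,"wz": 0,"claw": 1}
  ]
}}

```text
clock: 19.73
position: [0.5201, 0.0084, 0.0007]
ee_rot: [0.006, 1.0, -0.0, 0.0]
wrist_force: [-2.6, 0.0, 4.2]
finger_gap: 0.0107
```

Call:
{"method": "servo_tool", "body": {
  "rows": [
    {"tx": 0,"ty": 0,"tz": 0.07,"wx": 0,"wy": 0,"wz": 0,"claw": 0.8},
    {"tx": 0,"ty": 0,"tz": 0.07,"wx": 0,"wy": 0,"wz": 0,"claw": 0.72},
    {"tx": 0,"ty": 0,"tz": 0.05,"wx": 0,"wy": 0,"wz": 0,"claw": 0.72},
    {"tx": 0,"ty": 0,"tz": -0.1,"wx": 0,"wy": 0,"wz": 0,"claw": 0.72},
    {"tx": 0,"ty": 0,"tz": -0.5,"wx": 0,"wy": 0,"wz": 0,"claw": 0.72},
    {"tx": 0,"ty": 0,"tz": -1.2,"wx": 0,"wy": 0,"wz": 0,"claw": 0.72},
    {"tx": 0,"ty": 0,"tz": -2.2,"wx": 0,"wy": 0,"wz": 0,"claw": 0.72},
    {"tx": 0,"ty": 0,"tz": -3.2,"wx": 0,"wy": 0,"wz": 0,"claw": 0.72},
    {"tx": 0,"ty": 0,"tz": -3.5,"wx": 0,"wy": 0,"wz": 0,"claw": 0.72}
  ]
}}

```text
clock: 20.85
position: [0.5218, 0.0083, 0.1075]
ee_rot: [0.006, 1.0, -0.0, 0.002]
wrist_force: [0.5, 0.1, -0.4]
finger_gap: 0.0239
```

```bash
python3 - <<'E'
from h import *; import cv2
w=read_camera("wrist");s=read_camera("scene")
cv2.imwrite("pics/w14.png",w[:,:,::-1]);cv2.imwrite("pics/s14.png",cv2.resize(s[170:330,190:390,::-1],None,fx=4,fy=3.7))
go(.4133,-.2901,.09,81.0)
E
```

```text
units t [ 3.48  -9.988  0.525] w [0.004 0.    1.394] | cur yaw 89.36 tilt [ 0.0028 -0.0002] pos [0.521  0.0084 0.106 ] t=20.95 gap 0.0238 F [ 0.5 -0.2 -0.3]
```

View pics/w14.png

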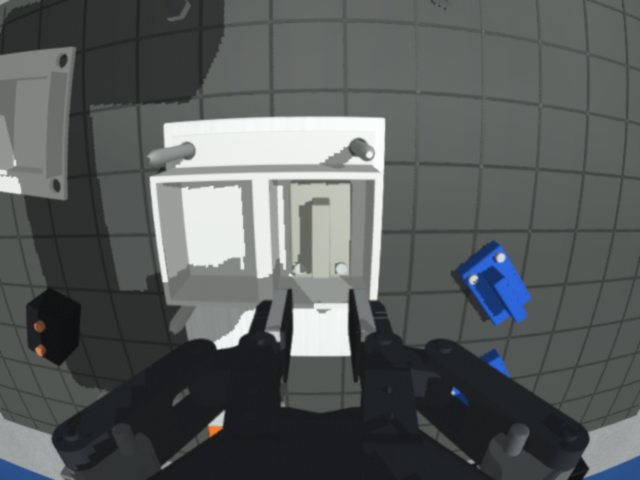

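View pics/s14.png

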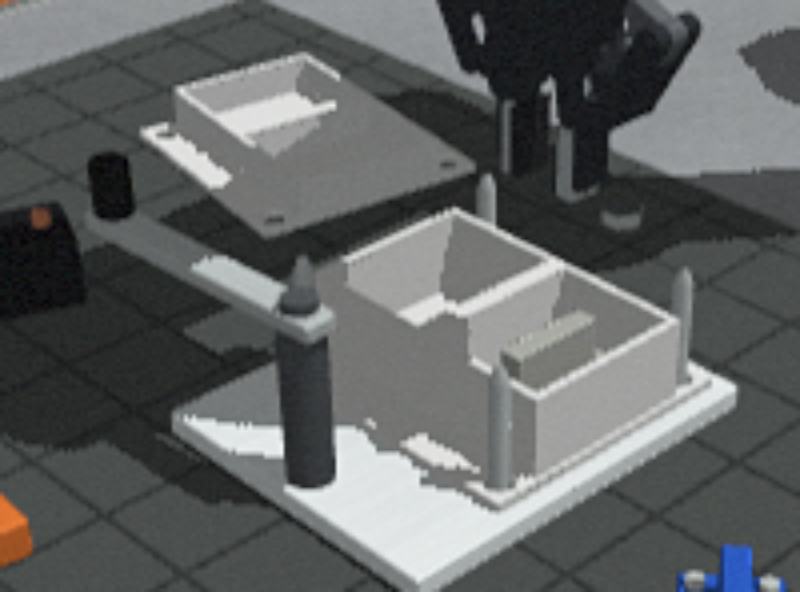

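The module lies flat, rib up, in the +y bay and below the rim. Now the shallow tray.

Call:
{"method": "servo_tool", "body": {
  "rows": [
    {"tx": 0.2,"ty": -0.5,"tz": 0,"wx": 0,"wy": 0,"wz": 0.1,"claw": 0.5},
    {"tx": 0.6,"ty": -1.6,"tz": 0,"wx": 0,"wy": 0,"wz": 0.2,"claw": 0.3},
    {"tx": 1.2,"ty": -3.3,"tz": 0,"wx": 0,"wy": 0,"wz": 0.5,"claw": 0.1},
    {"tx": 1.8,"ty": -5.1,"tz": 0,"wx": 0,"wy": 0,"wz": 0.8,"claw": 0.1},
    {"tx": 2.4,"ty": -6.9,"tz": 0,"wx": 0,"wy": 0,"wz": 1.1,"claw": 0.1},
    {"tx": 3.0,"ty": -8.5,"tz": 0.2,"wx": 0,"wy": 0,"wz": 1.3,"claw": 0.1},
    {"tx": 3.35,"ty": -9.6,"tz": 0.4,"wx": 0,"wy": 0,"wz": 1.4,"claw": 0.1},
    {"tx": 3.48,"ty": -10,"tz": 0.5,"wx": 0,"wy": 0,"wz": 1.4,"claw": 0.1},
    {"tx": 3.48,"ty": -10,"tz": 0.5,"wx": 0,"wy": 0,"wz": 1.4,"claw": 0.1},
    {"tx": 3.48,"ty": -10,"tz": 0.5,"wx": 0,"wy": 0,"wz": 1.4,"claw": 0.1},
    {"tx": 3.48,"ty": -10,"tz": 0.5,"wx": 0,"wy": 0,"wz": 1.4,"claw": 0.1}
  ]
}}

```text
clock: 22.32
position: [0.4126, -0.2893, 0.0899]
ee_rot: [0.078, 0.997, 0.0, 0.0]
wrist_force: [0.6, -1.1, 0.8]
finger_gap: 0.077
```

```bash
python3 - <<'E'
from h import *; import cv2
go(.4133,-.2901,-.03,81.0)
w=read_camera("wrist")
cv2.imwrite("pics/w15.png",w[:,:,::-1])
W=calibration("wrist")
for l in [(-70,-76,6),(-70,76,6),(-58,-64,6),(-58,64,6),(-46,-74,30),(-46,74,30),(46,-74,30),(46,74,30)]:
    print(l,np.round(projw(W,R.from_euler('z',-.1568).apply(np.array(l)/1e3)+[.4133,-.2901,0])[0],1))
E
```

```text
units t [-0.028 -0.023  3.996] w [ 0.    -0.     0.011] | cur yaw 81.07 tilt [0.0001 0.0003] pos [ 0.4126 -0.2893  0.0899] t=22.32 gap 0.0770 F [ 0.6 -1.1  0.8]
(-70, -76, 6) [214.9 137.2]
(-70, 76, 6) [424.  137.4]
(-58, -64, 6) [231.3 152.8]
(-58, 64, 6) [407.6 153. ]
(-46, -74, 30) [209.6 173.9]
(-46, 74, 30) [429.1 174.2]
(46, -74, 30) [220.1 297.6]
(46, 74, 30) [418.4 297.9]
```

View pics/w15.png

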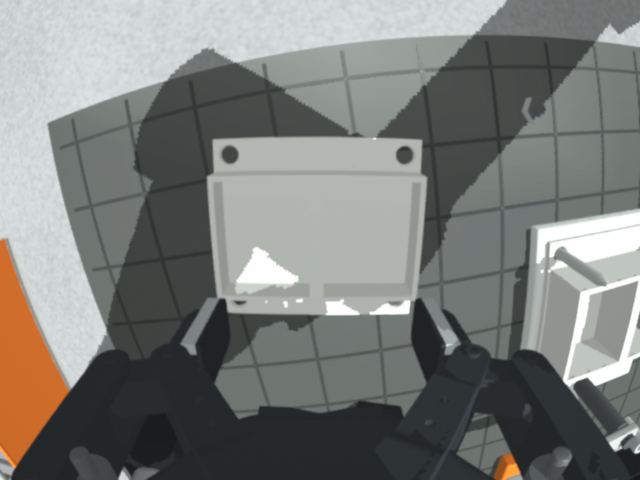

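Call:
{"method": "servo_tool", "body": {
  "rows": [
    {"tx": -0.03,"ty": -0.03,"tz": 0.4,"wx": 0,"wy": 0,"wz": 0,"claw": 0.1},
    {"tx": -0.03,"ty": -0.03,"tz": 1.2,"wx": 0,"wy": 0,"wz": 0,"claw": 0.1},
    {"tx": -0.03,"ty": -0.03,"tz": 2.0,"wx": 0,"wy": 0,"wz": 0,"claw": 0.1},
    {"tx": -0.03,"ty": -0.03,"tz": 2.8,"wx": 0,"wy": 0,"wz": 0,"claw": 0.1},
    {"tx": -0.03,"ty": -0.03,"tz": 3.4,"wx": 0,"wy": 0,"wz": 0,"claw": 0.1},
    {"tx": -0.03,"ty": -0.03,"tz": 3.75,"wx": 0,"wy": 0,"wz": 0,"claw": 0.1},
    {"tx": -0.03,"ty": -0.03,"tz": 3.86,"wx": 0,"wy": 0,"wz": 0,"claw": 0.1},
    {"tx": -0.03,"ty": -0.03,"tz": 3.86,"wx": 0,"wy": 0,"wz": 0,"claw": 0.5},
    {"tx": -0.03,"ty": -0.03,"tz": 3.86,"wx": 0,"wy": 0,"wz": 0,"claw": 0.8},
    {"tx": -0.03,"ty": -0.03,"tz": 3.86,"wx": 0,"wy": 0,"wz": 0,"claw": 1},
    {"tx": -0.03,"ty": -0.03,"tz": 3.86,"wx": 0,"wy": 0,"wz": 0,"claw": 1},
    {"tx": -0.03,"ty": -0.03,"tz": 3.86,"wx": 0,"wy": 0,"wz": 0,"claw": 1}
  ]
}}

```text
clock: 23.88
position: [0.4132, -0.2918, -0.0254]
ee_rot: [0.079, 0.997, -0.0, 0.0]
wrist_force: [-0.3, -0.5, 5.6]
finger_gap: 0.0085
```

```bash
python3 - <<'E'
from h import *; import cv2
go(.4133,-.2901,.10,81.0)
w=read_camera("wrist")
cv2.imwrite("pics/w16.png",w[:,:,::-1])
E
```

```text
units t [ 3.00e-03  5.40e-02 -4.18e+00] w [-0.    -0.    -0.007] | cur yaw 80.96 tilt [ 0.0007 -0.0008] pos [ 0.4132 -0.2918 -0.0254] t=23.88 gap 0.0085 F [-0.3 -0.5  5.6]
```

View pics/w16.png

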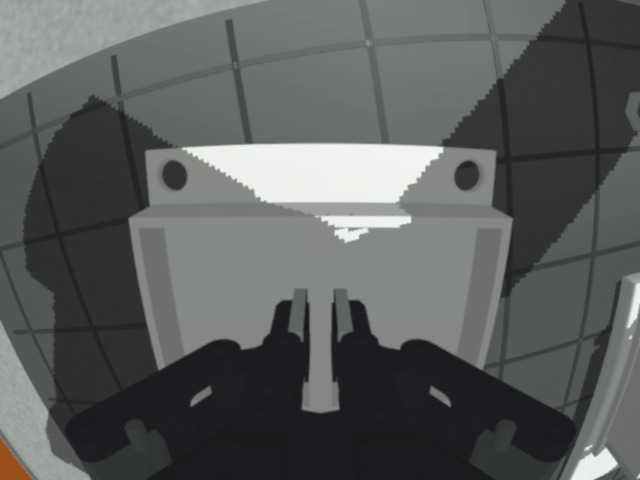

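Call:
{"method": "servo_tool", "body": {
  "rows": [
    {"tx": 0,"ty": 0,"tz": -0.2,"wx": 0,"wy": 0,"wz": 0,"claw": 1},
    {"tx": 0,"ty": 0,"tz": -0.6,"wx": 0,"wy": 0,"wz": 0,"claw": 1},
    {"tx": 0,"ty": 0,"tz": -1.2,"wx": 0,"wy": 0,"wz": 0,"claw": 1},
    {"tx": 0,"ty": 0,"tz": -1.9,"wx": 0,"wy": 0,"wz": 0,"claw": 1},
    {"tx": 0,"ty": 0,"tz": -2.6,"wx": 0,"wy": 0,"wz": 0,"claw": 1},
    {"tx": 0,"ty": 0,"tz": -3.2,"wx": 0,"wy": 0,"wz": 0,"claw": 1},
    {"tx": 0,"ty": 0,"tz": -3.55,"wx": 0,"wy": 0,"wz": 0,"claw": 1},
    {"tx": 0,"ty": 0,"tz": -3.6,"wx": 0,"wy": 0,"wz": 0,"claw": 1},
    {"tx": 0,"ty": 0,"tz": -3.6,"wx": 0,"wy": 0,"wz": 0,"claw": 1}
  ]
}}

```text
clock: 25.05
position: [0.4125, -0.291, 0.0814]
ee_rot: [0.079, 0.997, 0.0, -0.0]
wrist_force: [0.5, -0.6, -3.3]
finger_gap: 0.0083
```

```bash
python3 - <<'E'
from h import *; import cv2
go(.5188,-.0284,.082,89.35)
E
```

```text
units t [-2.124  9.202 -0.014] w [ 1.000e-03  1.000e-03 -1.398e+00] | cur yaw 80.96 tilt [-0.0007  0.0008] pos [ 0.4125 -0.291   0.0814] t=25.05 gap 0.0083 F [ 0.5 -0.6 -3.3]
```

Call:
{"method": "servo_tool", "body": {
  "rows": [
    {"tx": -0.1,"ty": 0.4,"tz": 0,"wx": 0,"wy": 0,"wz": -0.1,"claw": 1},
    {"tx": -0.3,"ty": 1.2,"tz": 0,"wx": 0,"wy": 0,"wz": -0.2,"claw": 1},
    {"tx": -0.6,"ty": 2.4,"tz": 0,"wx": 0,"wy": 0,"wz": -0.4,"claw": 1},
    {"tx": -0.9,"ty": 3.8,"tz": 0,"wx": 0,"wy": 0,"wz": -0.6,"claw": 1},
    {"tx": -1.2,"ty": 5.2,"tz": 0,"wx": 0,"wy": 0,"wz": -0.8,"claw": 1},
    {"tx": -1.5,"ty": 6.6,"tz": 0,"wx": 0,"wy": 0,"wz": -1.0,"claw": 1},
    {"tx": -1.8,"ty": 7.8,"tz": 0,"wx": 0,"wy": 0,"wz": -1.2,"claw": 1},
    {"tx": -2.0,"ty": 8.7,"tz": 0,"wx": 0,"wy": 0,"wz": -1.35,"claw": 1},
    {"tx": -2.1,"ty": 9.1,"tz": 0,"wx": 0,"wy": 0,"wz": -1.4,"claw": 1},
    {"tx": -2.12,"ty": 9.2,"tz": 0,"wx": 0,"wy": 0,"wz": -1.4,"claw": 1},
    {"tx": -2.12,"ty": 9.2,"tz": 0,"wx": 0,"wy": 0,"wz": -1.4,"claw": 1},
    {"tx": -2.12,"ty": 9.2,"tz": 0,"wx": 0,"wy": 0,"wz": -1.4,"claw": 1}
  ]
}}

```text
clock: 26.55
position: [0.5187, -0.0297, 0.0819]
ee_rot: [0.006, 1.0, -0.0, -0.0]
wrist_force: [-0.1, -0.7, -2.8]
finger_gap: 0.0087
```

```bash
python3 - <<'E'
from h import *; import cv2
go(.5188,-.0284,.0406,89.35)
w=read_camera("wrist");s=read_camera("scene")
cv2.imwrite("pics/w17.png",w[:,:,::-1]);cv2.imwrite("pics/s17.png",cv2.resize(s[140:330,190:390,::-1],None,fx=4,fy=3.1))
E
```

```text
units t [-0.003  0.042  1.378] w [ 0.    -0.    -0.012] | cur yaw 89.28 tilt [-0.0003 -0.0001] pos [ 0.5187 -0.0297  0.0819] t=26.55 gap 0.0087 F [-0.1 -0.7 -2.8]
```

View pics/w17.png

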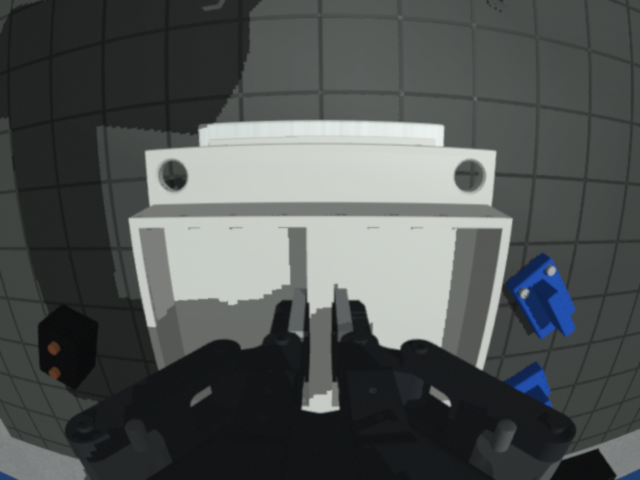

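View pics/s17.png

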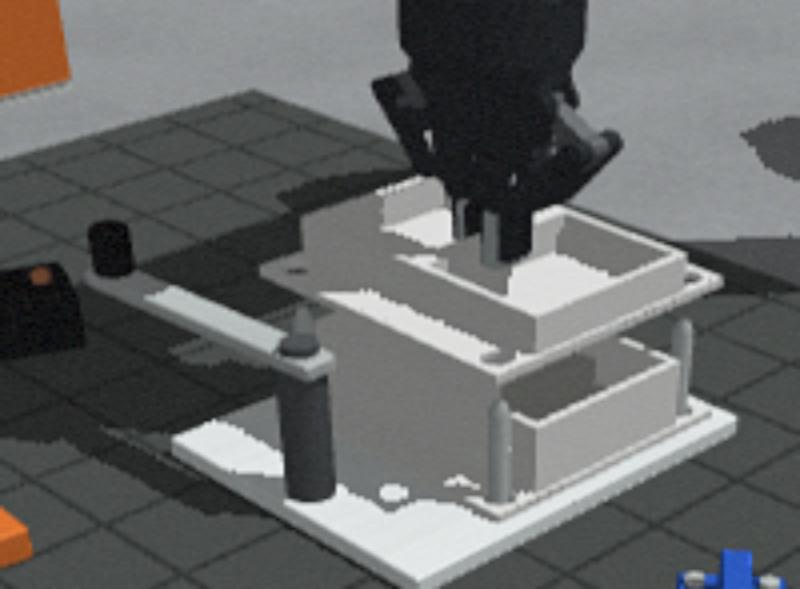

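Call:
{"method": "servo_tool", "body": {
  "rows": [
    {"tx": 0,"ty": 0.03,"tz": 0.1,"wx": 0,"wy": 0,"wz": -0.01,"claw": 1},
    {"tx": 0,"ty": 0.03,"tz": 0.3,"wx": 0,"wy": 0,"wz": -0.01,"claw": 1},
    {"tx": 0,"ty": 0.03,"tz": 0.5,"wx": 0,"wy": 0,"wz": -0.01,"claw": 1},
    {"tx": 0,"ty": 0.03,"tz": 0.65,"wx": 0,"wy": 0,"wz": -0.01,"claw": 1},
    {"tx": 0,"ty": 0.03,"tz": 0.8,"wx": 0,"wy": 0,"wz": -0.01,"claw": 1},
    {"tx": 0,"ty": 0.03,"tz": 0.9,"wx": 0,"wy": 0,"wz": -0.01,"claw": 1},
    {"tx": 0,"ty": 0.03,"tz": 0.9,"wx": 0,"wy": 0,"wz": -0.01,"claw": 1}
  ]
}}

```text
clock: 27.52
position: [0.5189, -0.0279, 0.0547]
ee_rot: [0.005, 1.0, 0.0, -0.0]
wrist_force: [0.1, -0.4, -2.9]
finger_gap: 0.0081
```

```bash
python3 - <<'E'
from h import *; import cv2
go(.5188,-.0284,.0406,89.35)
w=read_camera("wrist");s=read_camera("scene")
a=cv2.resize(w[150:200,150:200],None,fx=7,fy=7,interpolation=cv2.INTER_CUBIC);b=cv2.resize(w[150:200,440:490],None,fx=7,fy=7,interpolation=cv2.INTER_CUBIC)
c=cv2.resize(s[170:310,210:390],(700,545),interpolation=cv2.INTER_CUBIC)
cv2.imwrite("pics/c18.png",cv2.resize(np.vstack([np.hstack([a,b]),c])[:,:,::-1],(468,600)))
E
```

```text
units t [ 0.002 -0.018  0.471] w [-0.    -0.     0.012] | cur yaw 89.42 tilt [-0.0004  0.0002] pos [ 0.5189 -0.0279  0.0547] t=27.52 gap 0.0081 F [ 0.1 -0.4 -2.9]
```

View pics/c18.png

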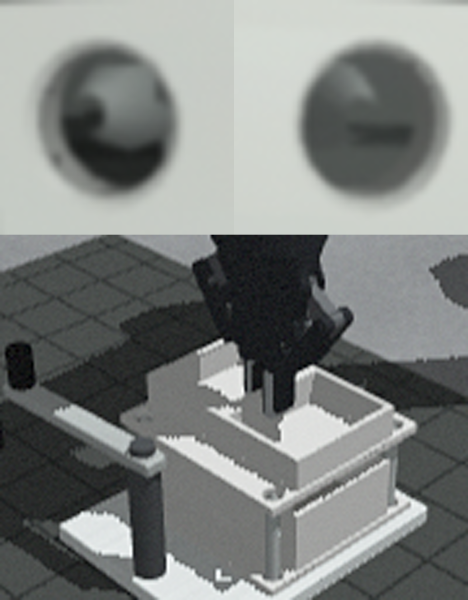

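The rods are in the holes with no side force. Finishing the descent.

Call:
{"method": "servo_tool", "body": {
  "rows": [
    {"tx": 0,"ty": -0.02,"tz": 0.1,"wx": 0,"wy": 0,"wz": 0.01,"claw": 1},
    {"tx": 0,"ty": -0.02,"tz": 0.2,"wx": 0,"wy": 0,"wz": 0.01,"claw": 1},
    {"tx": 0,"ty": -0.02,"tz": 0.3,"wx": 0,"wy": 0,"wz": 0.01,"claw": 1},
    {"tx": 0,"ty": -0.02,"tz": 0.38,"wx": 0,"wy": 0,"wz": 0.01,"claw": 1},
    {"tx": 0,"ty": -0.02,"tz": 0.43,"wx": 0,"wy": 0,"wz": 0.01,"claw": 1},
    {"tx": 0,"ty": -0.02,"tz": 0.46,"wx": 0,"wy": 0,"wz": 0.01,"claw": 1},
    {"tx": 0,"ty": -0.02,"tz": 0.48,"wx": 0,"wy": 0,"wz": 0.01,"claw": 1},
    {"tx": 0,"ty": -0.02,"tz": 0.48,"wx": 0,"wy": 0,"wz": 0.01,"claw": 1}
  ]
}}

```text
clock: 28.62
position: [0.5192, -0.0285, 0.0407]
ee_rot: [0.006, 1.0, 0.0, 0.0]
wrist_force: [0.4, 0.7, -3.0]
finger_gap: 0.0081
```

Call:
{"method": "servo_tool", "body": {
  "rows": [
    {"tx": 0.01,"ty": 0,"tz": 0.03,"wx": 0,"wy": 0,"wz": 0,"claw": 1},
    {"tx": 0.01,"ty": 0,"tz": 0.06,"wx": 0,"wy": 0,"wz": 0,"claw": 1},
    {"tx": 0.01,"ty": 0,"tz": 0.08,"wx": 0,"wy": 0,"wz": 0,"claw": 1},
    {"tx": 0.01,"ty": 0,"tz": 0.08,"wx": 0,"wy": 0,"wz": 0,"claw": 1}
  ]
}}

```text
clock: 29.12
position: [0.5193, -0.0285, 0.0406]
ee_rot: [0.006, 1.0, -0.0, 0.001]
wrist_force: [-5.0, 1.0, 15.1]
finger_gap: 0.0082
```

It seated at the predicted height, with +15 N reaction. Releasing.

Call:
{"method": "servo_tool", "body": {
  "rows": [
    {"tx": 0.01,"ty": 0,"tz": 0.03,"wx": 0,"wy": 0,"wz": 0,"claw": 0.8},
    {"tx": 0.01,"ty": 0,"tz": 0.03,"wx": 0,"wy": 0,"wz": 0,"claw": 0.5},
    {"tx": 0.01,"ty": 0,"tz": 0.03,"wx": 0,"wy": 0,"wz": 0,"claw": 0.3},
    {"tx": 0.01,"ty": 0,"tz": -0.4,"wx": 0,"wy": 0,"wz": 0,"claw": 0.3},
    {"tx": 0.01,"ty": 0,"tz": -1.2,"wx": 0,"wy": 0,"wz": 0,"claw": 0.3},
    {"tx": 0.01,"ty": 0,"tz": -2.2,"wx": 0,"wy": 0,"wz": 0,"claw": 0.3},
    {"tx": 0.01,"ty": 0,"tz": -3.0,"wx": 0,"wy": 0,"wz": 0,"claw": 0.3},
    {"tx": 0.01,"ty": 0,"tz": -3.2,"wx": 0,"wy": 0,"wz": 0,"claw": 0.3}
  ]
}}

```text
clock: 30.12
position: [0.5202, -0.0288, 0.1366]
ee_rot: [0.006, 1.0, -0.0, 0.002]
wrist_force: [1.2, 0.7, 0.0]
finger_gap: 0.06
```

```bash
python3 - <<'E'
from h import *; import cv2
w=read_camera("wrist");s=read_camera("scene")
cv2.imwrite("pics/w19.png",w[:,:,::-1]);cv2.imwrite("pics/s19.png",cv2.resize(s[170:330,190:390,::-1],None,fx=4,fy=3.7))
go(.55,-.15,.12,89.35)
E
```

```text
units t [-1.074 -4.034  0.499] w [0.    0.    0.002] | cur yaw 89.36 tilt [ 0.0016 -0.0002] pos [ 0.5191 -0.0286  0.1349] t=30.23 gap 0.0597 F [ 0.1 -0.1 -0.7]
```

View pics/w19.png

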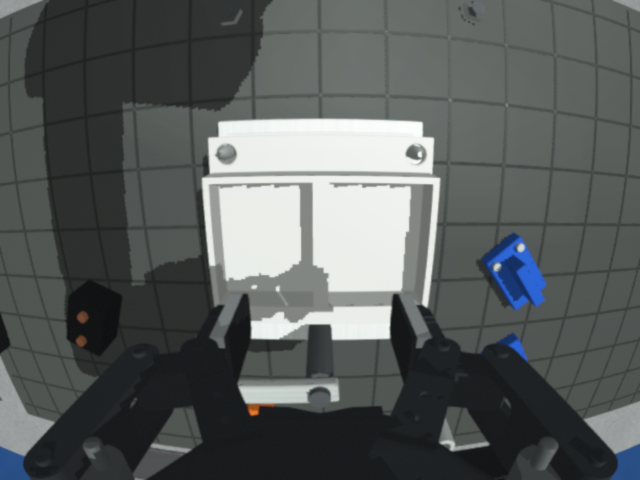

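View pics/s19.png

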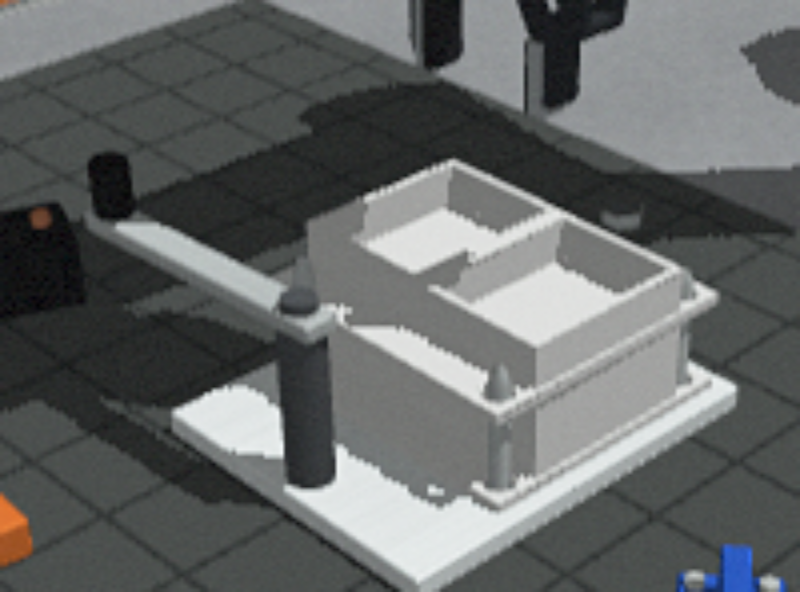

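The shallow tray sits flat on the deep tray and all the rods show through it. Next I'll shut the claw and push the knob round from its outer side, starting behind it at about (0.668,-0.150).

```bash
python3 - <<'E'
from h import *
go(.668,-.150,.134,89.35)
E
```

```text
units t [-5.008 -3.99   0.039] w [0.    0.    0.002] | cur yaw 89.36 tilt [ 0.0016 -0.0002] pos [ 0.5191 -0.0286  0.1349] t=30.23 gap 0.0597 F [ 0.1 -0.1 -0.7]
```

Call:
{"method": "servo_tool", "body": {
  "rows": [
    {"tx": -0.3,"ty": -0.2,"tz": 0,"wx": 0,"wy": 0,"wz": 0,"claw": 0.7},
    {"tx": -1.0,"ty": -0.8,"tz": 0,"wx": 0,"wy": 0,"wz": 0,"claw": 1},
    {"tx": -2.1,"ty": -1.7,"tz": 0,"wx": 0,"wy": 0,"wz": 0,"claw": 1},
    {"tx": -3.3,"ty": -2.6,"tz": 0,"wx": 0,"wy": 0,"wz": 0,"claw": 1},
    {"tx": -4.3,"ty": -3.4,"tz": 0,"wx": 0,"wy": 0,"wz": 0,"claw": 1},
    {"tx": -4.9,"ty": -3.9,"tz": 0,"wx": 0,"wy": 0,"wz": 0,"claw": 1},
    {"tx": -5.0,"ty": -4.0,"tz": 0,"wx": 0,"wy": 0,"wz": 0,"claw": 1},
    {"tx": -5.0,"ty": -4.0,"tz": 0,"wx": 0,"wy": 0,"wz": 0,"claw": 1}
  ]
}}

```text
clock: 31.22
position: [0.6665, -0.15, 0.133]
ee_rot: [0.006, 1.0, 0.0, -0.001]
wrist_force: [-0.6, 1.0, -1.3]
finger_gap: 0.0003
```

```bash
python3 - <<'E'
from h import *; import cv2
go(.668,-.150,.08,89.35)
w=read_camera("wrist");s=read_camera("scene")
cv2.imwrite("pics/w20.png",w[:,:,::-1]);cv2.imwrite("pics/s20.png",cv2.resize(s[120:330,150:390,::-1],None,fx=3,fy=2.8))
E
```

```text
units t [-0.054  0.     1.767] w [ 0.  0. -0.] | cur yaw 89.35 tilt [-0.0018  0.0009] pos [ 0.6665 -0.15    0.133 ] t=31.23 gap 0.0003 F [-0.6  1.  -1.3]
```

View pics/w20.png

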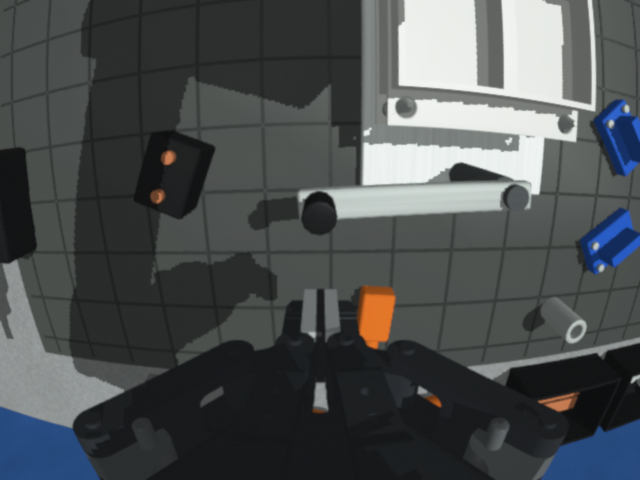

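View pics/s20.png

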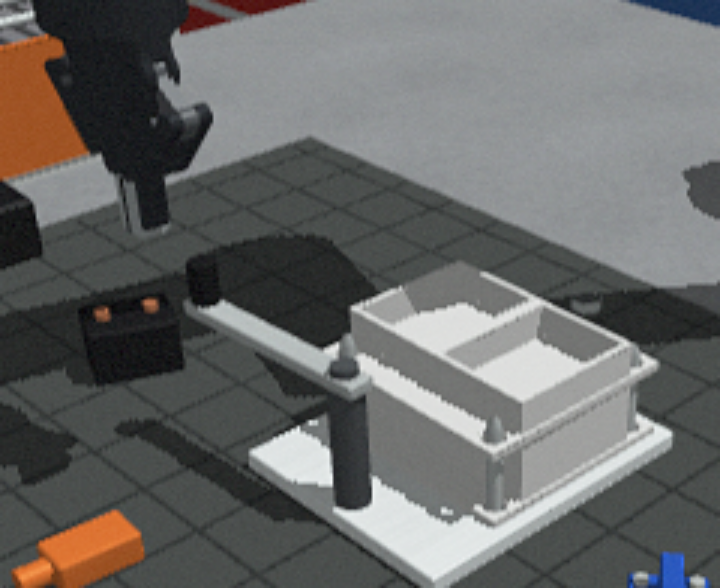

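Call:
{"method": "servo_tool", "body": {
  "rows": [
    {"tx": -0.05,"ty": 0,"tz": 0.4,"wx": 0,"wy": 0,"wz": 0,"claw": 1},
    {"tx": -0.05,"ty": 0,"tz": 1.0,"wx": 0,"wy": 0,"wz": 0,"claw": 1},
    {"tx": -0.05,"ty": 0,"tz": 1.5,"wx": 0,"wy": 0,"wz": 0,"claw": 1},
    {"tx": -0.05,"ty": 0,"tz": 1.75,"wx": 0,"wy": 0,"wz": 0,"claw": 1},
    {"tx": -0.05,"ty": 0,"tz": 1.75,"wx": 0,"wy": 0,"wz": 0,"claw": 1}
  ]
}}

```text
clock: 31.95
position: [0.6679, -0.1499, 0.0809]
ee_rot: [0.006, 1.0, 0.0, -0.001]
wrist_force: [0.4, 0.6, 0.1]
finger_gap: -0.0002
```

```bash
python3 - <<'E'
from h import *; import cv2
s0=state();Rt=R.from_quat(s0["ee_rot"]);print(s0["position"],s0["wrist_force"])
P=np.array([.6285,-.029])
for q in [1.6,1.45,1.3,1.15,1,.85,.7,.55,.4,.25,.1,0]:
    k=P+.12*np.array([-np.cos(q),-np.sin(q)]); c=k-np.array([-np.sin(q),np.cos(q)])*.022
    t=Rt.inv().apply(np.r_[c,s0["position"][2]]-s0["position"])/.03; print(q,np.round(k,3),np.round(c,3),np.round(t,2))
s=read_camera("scene"); cv2.imwrite("pics/s21.png",cv2.resize(s[120:330,150:390,::-1],None,fx=3,fy=2.8))
E
```

```text
[ 0.66793386 -0.14987235  0.08087761] [0.35976893 0.6269554  0.1262468 ]
1.6 [ 0.632 -0.149] [ 0.654 -0.148] [0.47 0.05 0.  ]
1.45 [ 0.614 -0.148] [ 0.636 -0.151] [ 1.07 -0.04  0.  ]
1.3 [ 0.596 -0.145] [ 0.618 -0.151] [ 1.68 -0.04  0.  ]
1.15 [ 0.579 -0.139] [ 0.6   -0.148] [2.28 0.05 0.  ]
1 [ 0.564 -0.13 ] [ 0.582 -0.142] [2.86 0.24 0.  ]
0.85 [ 0.549 -0.119] [ 0.566 -0.134] [3.41 0.5  0.01]
0.7 [ 0.537 -0.106] [ 0.551 -0.123] [3.91 0.85 0.01]
0.55 [ 0.526 -0.092] [ 0.538 -0.11 ] [4.36 1.27 0.01]
0.4 [ 0.518 -0.076] [ 0.527 -0.096] [4.73 1.74 0.01]
0.25 [ 0.512 -0.059] [ 0.518 -0.08 ] [5.03 2.27 0.01]
0.1 [ 0.509 -0.041] [ 0.511 -0.063] [5.25 2.84 0.01]
0 [ 0.508 -0.029] [ 0.508 -0.051] [5.35 3.24 0.01]
```

View pics/s21.png

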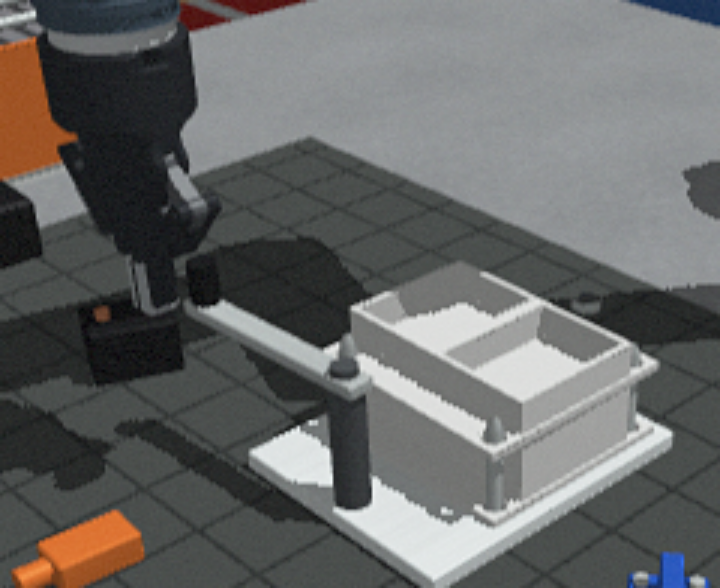

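Call:
{"method": "servo_tool", "body": {
  "rows": [
    {"tx": 0.2,"ty": 0,"tz": -0.15,"wx": 0,"wy": 0,"wz": 0,"claw": 1},
    {"tx": 0.5,"ty": 0,"tz": -0.15,"wx": 0,"wy": 0,"wz": 0,"claw": 1},
    {"tx": 0.8,"ty": 0,"tz": -0.15,"wx": 0,"wy": 0,"wz": 0,"claw": 1},
    {"tx": 1.1,"ty": -0.04,"tz": -0.15,"wx": 0,"wy": 0,"wz": 0,"claw": 1},
    {"tx": 1.4,"ty": -0.04,"tz": -0.15,"wx": 0,"wy": 0,"wz": 0,"claw": 1},
    {"tx": 1.7,"ty": -0.04,"tz": -0.15,"wx": 0,"wy": 0,"wz": 0,"claw": 1},
    {"tx": 2.0,"ty": 0,"tz": -0.15,"wx": 0,"wy": 0,"wz": 0,"claw": 1},
    {"tx": 2.3,"ty": 0.05,"tz": -0.15,"wx": 0,"wy": 0,"wz": 0,"claw": 1}
  ]
}}

```text
clock: 33.0
position: [0.5991, -0.1478, 0.0861]
ee_rot: [0.006, 1.0, 0.0, 0.0]
wrist_force: [0.8, 0.8, 0.4]
finger_gap: -0.0001
```

```bash
python3 - <<'E'
from h import *; import cv2
go(.582,-.142,.085,89.35)
w=read_camera("wrist");s=read_camera("scene")
cv2.imwrite("pics/w22.png",w[:,:,::-1]); cv2.imwrite("pics/s22.png",cv2.resize(s[120:330,150:390,::-1],None,fx=3,fy=2.8))
E
```

```text
units t [0.571 0.186 0.038] w [ 0.    -0.     0.002] | cur yaw 89.36 tilt [0.0001 0.0002] pos [ 0.5991 -0.1478  0.0861] t=33.00 gap -0.0001 F [0.8 0.8 0.4]
```

View pics/w22.png

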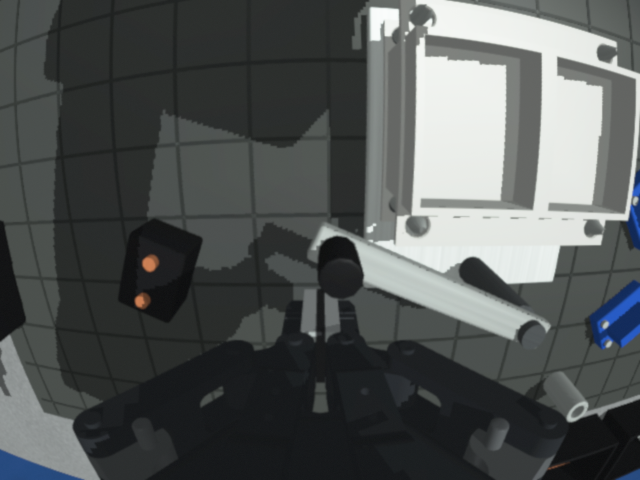

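View pics/s22.png

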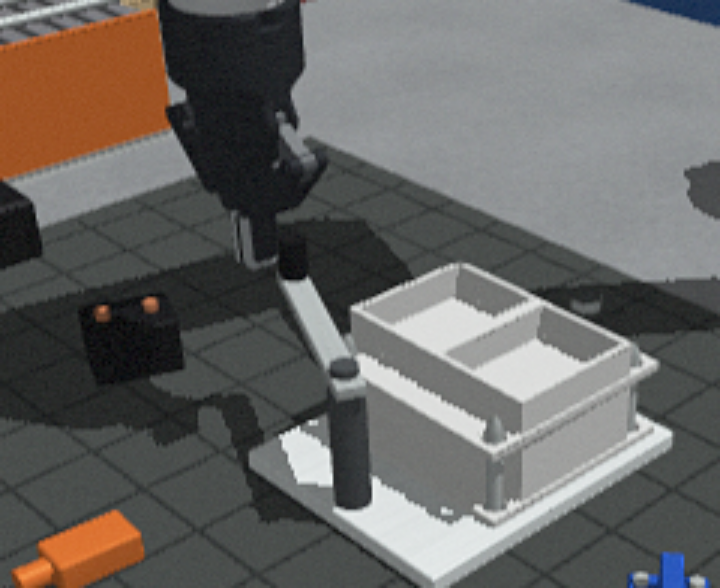

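The push works: the knob is at (340,275) in the wrist view and the bar is swinging. Following the arc.

Call:
{"method": "servo_tool", "body": {
  "rows": [
    {"tx": 0.3,"ty": 0.08,"tz": 0.03,"wx": 0,"wy": 0,"wz": 0,"claw": 1},
    {"tx": 0.57,"ty": 0.19,"tz": 0.03,"wx": 0,"wy": 0,"wz": 0,"claw": 1},
    {"tx": 0.85,"ty": 0.31,"tz": 0.03,"wx": 0,"wy": 0,"wz": 0,"claw": 1},
    {"tx": 1.13,"ty": 0.45,"tz": 0.03,"wx": 0,"wy": 0,"wz": 0,"claw": 1},
    {"tx": 1.4,"ty": 0.62,"tz": 0.03,"wx": 0,"wy": 0,"wz": 0,"claw": 1},
    {"tx": 1.63,"ty": 0.8,"tz": 0.03,"wx": 0,"wy": 0,"wz": 0,"claw": 1},
    {"tx": 1.87,"ty": 1.0,"tz": 0.03,"wx": 0,"wy": 0,"wz": 0,"claw": 1},
    {"tx": 2.08,"ty": 1.22,"tz": 0.03,"wx": 0,"wy": 0,"wz": 0,"claw": 1},
    {"tx": 2.28,"ty": 1.45,"tz": 0.03,"wx": 0,"wy": 0,"wz": 0,"claw": 1},
    {"tx": 2.45,"ty": 1.69,"tz": 0.03,"wx": 0,"wy": 0,"wz": 0,"claw": 1},
    {"tx": 2.61,"ty": 1.95,"tz": 0.03,"wx": 0,"wy": 0,"wz": 0,"claw": 1}
  ]
}}

```text
clock: 34.48
position: [0.5215, -0.0881, 0.0852]
ee_rot: [0.006, 1.0, -0.0, -0.0]
wrist_force: [-0.4, -0.8, 0.4]
finger_gap: -0.0
```

```bash
python3 - <<'E'
from h import *; import cv2
go(.508,-.051,.085,89.35)
w=read_camera("wrist");s=read_camera("scene")
cv2.imwrite("pics/w23.png",w[:,:,::-1]); cv2.imwrite("pics/s23.png",cv2.resize(s[120:330,150:390,::-1],None,fx=3,fy=2.8))
E
```

```text
units t [0.465 1.232 0.008] w [-0.     0.     0.001] | cur yaw 89.36 tilt [-0.0003 -0.0001] pos [ 0.5215 -0.0881  0.0852] t=34.48 gap -0.0000 F [-0.4 -0.8  0.4]
```

View pics/w23.png

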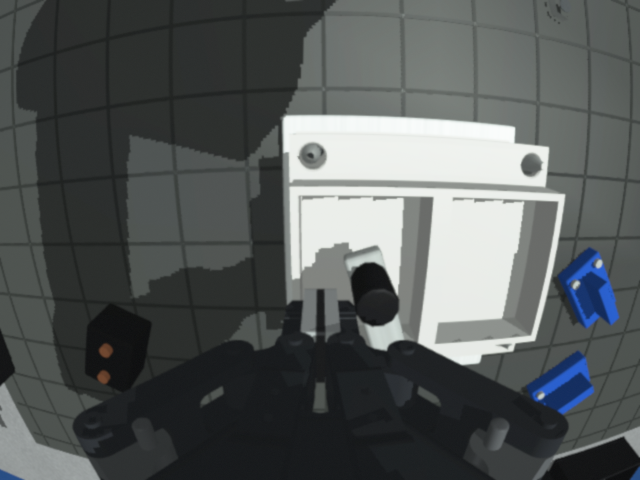

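View pics/s23.png

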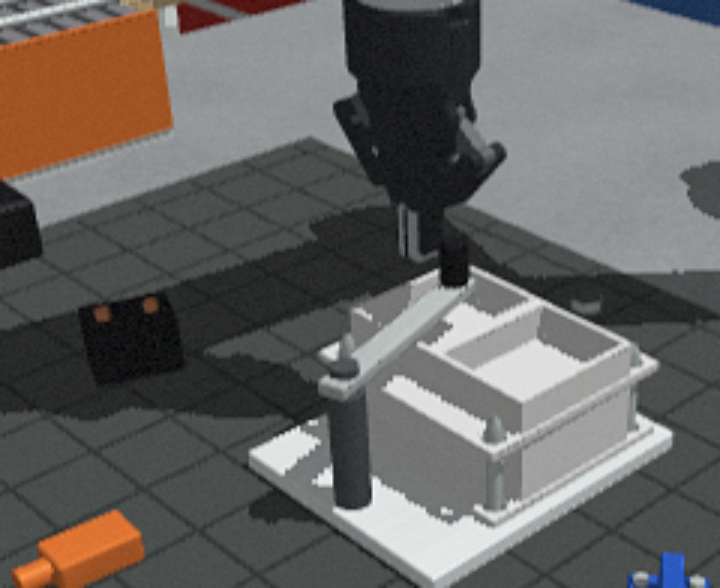

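Call:
{"method": "servo_tool", "body": {
  "rows": [
    {"tx": 0.13,"ty": 0.25,"tz": 0,"wx": 0,"wy": 0,"wz": 0,"claw": 1},
    {"tx": 0.24,"ty": 0.5,"tz": 0,"wx": 0,"wy": 0,"wz": 0,"claw": 1},
    {"tx": 0.33,"ty": 0.7,"tz": 0,"wx": 0,"wy": 0,"wz": 0,"claw": 1},
    {"tx": 0.4,"ty": 0.85,"tz": 0,"wx": 0,"wy": 0,"wz": 0,"claw": 1},
    {"tx": 0.43,"ty": 0.95,"tz": 0,"wx": 0,"wy": 0,"wz": 0,"claw": 1},
    {"tx": 0.45,"ty": 1.02,"tz": 0,"wx": 0,"wy": 0,"wz": 0,"claw": 1}
  ]
}}

```text
clock: 35.33
position: [0.5089, -0.0577, 0.0853]
ee_rot: [0.006, 1.0, 0.0, 0.0]
wrist_force: [0.5, -0.5, -0.3]
finger_gap: -0.0001
```

```bash
python3 - <<'E'
from h import *; import cv2
go(.508,-.051,.085,89.35)
w=read_camera("wrist")
cv2.imwrite("pics/w24.png",w[:,:,::-1])
E
```

```text
units t [0.032 0.222 0.011] w [ 0.    -0.     0.002] | cur yaw 89.36 tilt [0.0002 0.    ] pos [ 0.5089 -0.0577  0.0853] t=35.33 gap -0.0001 F [ 0.5 -0.5 -0.3]
```

View pics/w24.png

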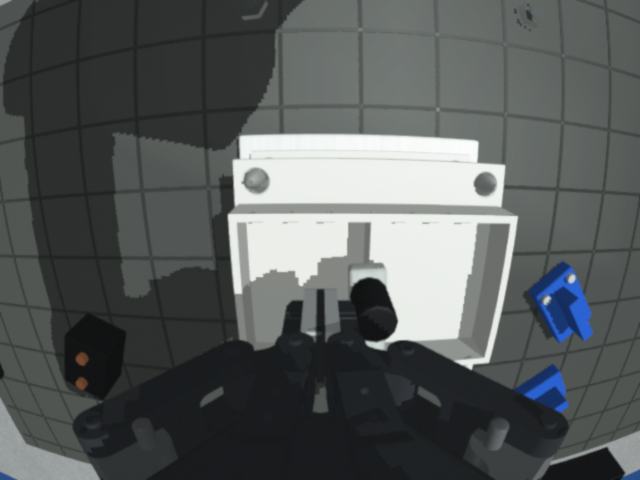

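Almost closed. I'll make small steps until the stop pushes back.

Call:
{"method": "servo_tool", "body": {
  "rows": [
    {"tx": 0,"ty": 0.05,"tz": 0,"wx": 0,"wy": 0,"wz": 0,"claw": 1},
    {"tx": 0,"ty": 0.1,"tz": 0,"wx": 0,"wy": 0,"wz": 0,"claw": 1},
    {"tx": 0,"ty": 0.14,"tz": 0,"wx": 0,"wy": 0,"wz": 0,"claw": 1},
    {"tx": 0,"ty": 0.14,"tz": 0,"wx": 0,"wy": 0,"wz": 0,"claw": 1}
  ]
}}

```text
clock: 35.88
position: [0.5088, -0.0535, 0.0852]
ee_rot: [0.006, 1.0, 0.0, -0.0]
wrist_force: [-1.0, -0.3, 0.2]
finger_gap: 0.0004
```

Call:
{"method": "servo_tool", "body": {
  "rows": [
    {"tx": 0,"ty": 0.04,"tz": 0,"wx": 0,"wy": 0,"wz": 0,"claw": 1},
    {"tx": 0,"ty": 0.08,"tz": 0,"wx": 0,"wy": 0,"wz": 0,"claw": 1},
    {"tx": 0,"ty": 0.12,"tz": 0,"wx": 0,"wy": 0,"wz": 0,"claw": 1},
    {"tx": 0,"ty": 0.12,"tz": 0,"wx": 0,"wy": 0,"wz": 0,"claw": 1}
  ]
}}

```text
clock: 36.38
position: [0.5088, -0.0513, 0.0853]
ee_rot: [0.006, 1.0, -0.001, -0.0]
wrist_force: [-1.3, -4.2, -1.0]
finger_gap: 0.0
```

```bash
python3 - <<'E'
from h import *; import cv2
go(.508,-.051,.085,89.35)
w=read_camera("wrist");s=read_camera("scene")
cv2.imwrite("pics/w25.png",w[:,:,::-1]); cv2.imwrite("pics/s25.png",cv2.resize(s[120:330,150:390,::-1],None,fx=3,fy=2.8))
E
```

```text
units t [0.028 0.011 0.011] w [ 0.    -0.    -0.004] | cur yaw 89.33 tilt [-0.0003 -0.0029] pos [ 0.5088 -0.0513  0.0853] t=36.38 gap 0.0000 F [-1.3 -4.2 -1. ]
```

View pics/s25.png

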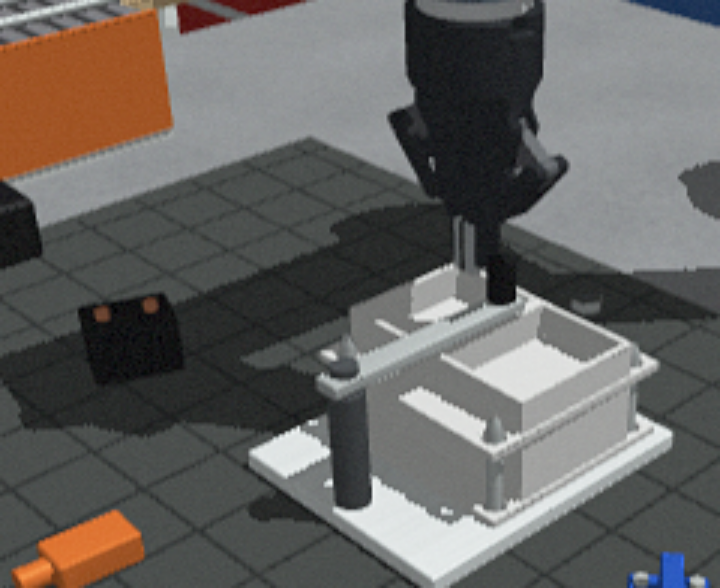

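The stop pushes back at -4.2 N, against about 1 N while swinging. Backing off the knob, rising and checking.

Call:
{"method": "servo_tool", "body": {
  "rows": [
    {"tx": 0,"ty": 0.03,"tz": 0,"wx": 0,"wy": 0,"wz": 0,"claw": 1},
    {"tx": 0,"ty": -0.2,"tz": 0,"wx": 0,"wy": 0,"wz": 0,"claw": 1},
    {"tx": 0,"ty": -0.6,"tz": 0,"wx": 0,"wy": 0,"wz": 0,"claw": 1},
    {"tx": 0.3,"ty": -0.8,"tz": -0.8,"wx": 0,"wy": 0,"wz": 0,"claw": 1},
    {"tx": 0.8,"ty": -1.5,"tz": -2.0,"wx": 0,"wy": 0,"wz": 0,"claw": 1},
    {"tx": 1.5,"ty": -2.8,"tz": -3.0,"wx": 0,"wy": 0,"wz": 0,"claw": 1},
    {"tx": 2.2,"ty": -4.4,"tz": -3.2,"wx": 0,"wy": 0,"wz": 0,"claw": 1},
    {"tx": 2.8,"ty": -6.0,"tz": -3.2,"wx": 0,"wy": 0,"wz": 0,"claw": 1},
    {"tx": 3.3,"ty": -7.4,"tz": -3.2,"wx": 0,"wy": 0,"wz": 0,"claw": 1},
    {"tx": 3.5,"ty": -8.2,"tz": -3.2,"wx": 0,"wy": 0,"wz": 0,"claw": 1},
    {"tx": 3.5,"ty": -8.4,"tz": -3.2,"wx": 0,"wy": 0,"wz": 0,"claw": 1},
    {"tx": 3.5,"ty": -8.4,"tz": -3.2,"wx": 0,"wy": 0,"wz": 0,"claw": 1}
  ]
}}

```text
clock: 37.98
position: [0.4013, -0.3006, 0.1812]
ee_rot: [0.006, 1.0, 0.0, 0.0]
wrist_force: [0.9, 0.8, -0.7]
finger_gap: -0.0001
```

```bash
python3 - <<'E'
from h import *; import cv2
t=read_camera("top");s=read_camera("scene")
print(state()["clock"],state()["wrist_force"])
cv2.imwrite("pics/s26.png",cv2.resize(s[150:340,180:420,::-1],None,fx=3.3,fy=3.1));cv2.imwrite("pics/t26f.png",t[:,:,::-1]);cv2.imwrite("pics/t26.png",cv2.resize(t[160:310,290:450,::-1],None,fx=4,fy=4,interpolation=cv2.INTER_CUBIC))
T=calibration("top")
for q in (0,.1): 
    k=np.array([.6285,-.029])+.12*np.array([-np.cos(q),-np.sin(q)]); print(q,(proj(T,np.r_[k,.14])[0]-[290,160])*4,"pivot",(proj(T,[.6285,-.029,.11])[0]-[290,160])*4)
E
```

```text
38.075 [ 0.10768097 -0.38495607 -0.27494788]
0 [276.1796739  342.90687914] pivot [281.05963411  59.22984708]
0.1 [306.61445798 342.10896084] pivot [281.05963411  59.22984708]
```

View pics/t26.png

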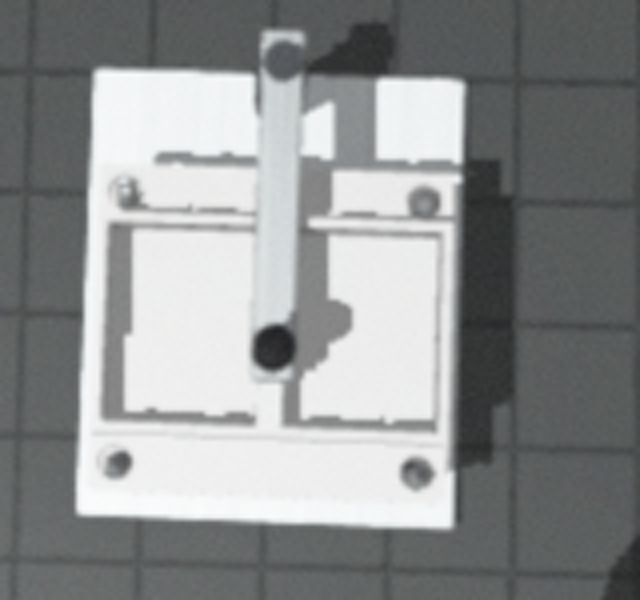

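View pics/s26.png

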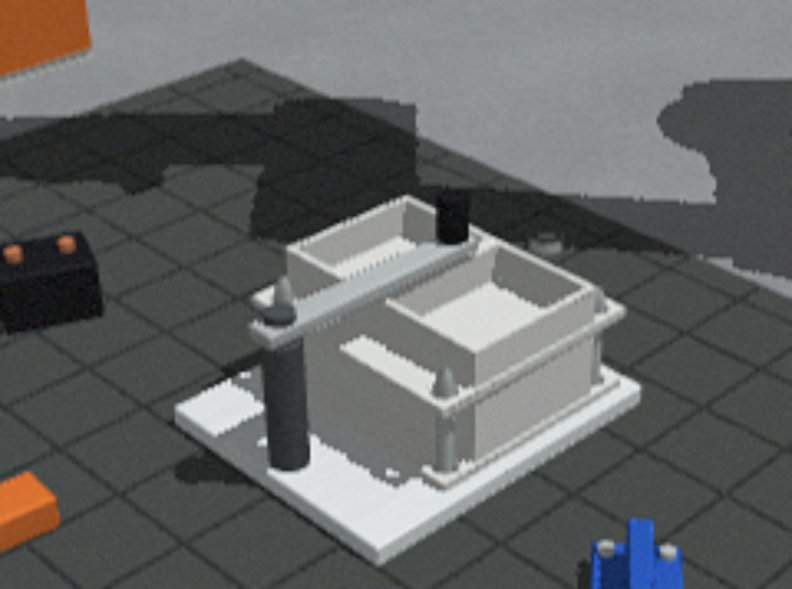

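View pics/t26f.png

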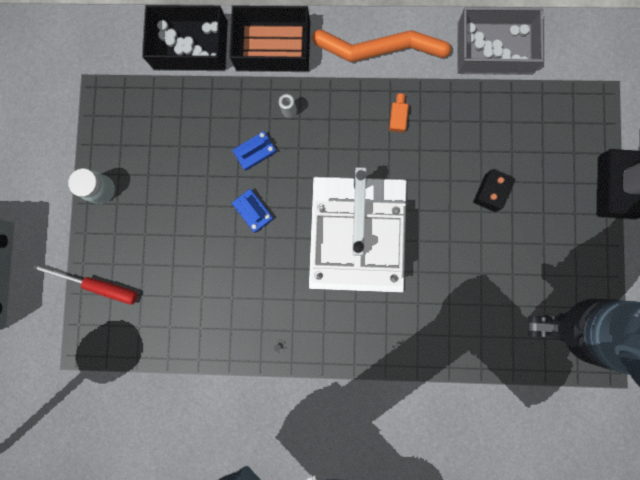

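The knob is at crop (274,346) against (276,343) predicted for closed. The stack is flat and the other things are in place. Handing in.

```bash
python3 -c "
from rig import *
print(close_job())"
```

```text
the job is handed in; nothing more can be done
None
```

The battery pack is built and handed in at about 38 s. The deep tray sits on the end plate with the grey module rib up in its +y bay. The shallow tray rests on the deep one, and the keeper bar is closed against its stop.

**What went wrong on the way:** the first grip closed on nothing. The camera views showed the real fingertips about 35–42 mm behind the reported TCP. The tray had not moved, so I allowed for that offset and the later grips held.

**Last checks:**
- **Trays:** both settled at the expected height with a clear push back from below (11 N and 15 N), and the pictures show them flat over the rods.
- **Module:** the pictures taken after release show it flat and below the deep tray's rim. It is hidden under the shallow tray now, so I could not check it again at the end.
- **Keeper:** the stop pushed back with about 4 N, and the knob is within about 1 px of where it should be when closed.
- **Rest of the bench:** everything visible in the last top view is where it started. One nut, last seen at about (397,345), lay in the arm's shadow there and could not be seen, but the arm did not go near it.

**Disagreement:** the scene and top cameras differed by about 3.6 mm in x on where the end plate is. I used the top camera's position, adjusted by about 1 mm from the wrist view.

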